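# Feed a set of three gift boxes into the banding arch and hold at the click

## Robot

A 6-joint arm with a two-finger parallel gripper is mounted at the origin on the work surface. World frame = base frame: x ahead of the robot, y to its left, z up, the work surface at z = 0. Lengths are in m, angles in rad, forces in N, time in s.
With the tool pointing down it reaches from about 0.325 to 0.775 m from the base axis. Payload 9.3 kg.
Tool frame: the origin (TCP) lies midway between the tips of the shut fingers; the grasp point (between the pads) lies robot.grip_point_offset behind it (robot.grip_point_offset is the distance from the TCP to the grasp point, in m); x points along the fingers, z is the direction in which the jaws open and shut, and the axes are right-handed (so a half turn about x gives the same grasp; the last joint's range is limited). The gripper opens to 85 mm and grips with 20 to 120 N. Pads are 22 mm wide; open, the fingers measure 114 mm over their backs; the gripper's body (76 mm by 85 mm) begins 54 mm behind the grasp point. The pads swing forward as they close: fully open they stand 13 mm farther back than shut.
Start: joints at [-1.425, 0.259, 0.021, 1.334, 0, 1.418], TCP at [0.162, -0.526, 0.231] pointing down, gripper open.
Joint ranges: [-3.04, 3.04], [-0.91, 1.82], [-1.04, 1.36], [-1.92, 1.95], [-1.52, 1.45], [-3.14, 3.14]. Speed limits (rad/s): [2.22, 2.22, 2.79, 3.14, 3.14, 3.14].

## Interface

Orientations are given as a unit quaternion [w, x, y, z].
In Python, from bench import robot gives the robot as it stands. The module is installed in compiled form; this text tells all that it offers.
- The arm moves only by the shell command python3 -m handwheel 'ROWS' [OPENING] [FORCE]. ROWS is JSON, a list of rows, each an object of numbers: "x", "y", "z": the shift along the tool's x, y, z in m; "ax", "ay", "az": the turn, a rotation vector about the tool's x, y, z in rad. In form: [{"x": .., "y": .., "z": .., "ax": .., "ay": .., "az": ..}, ...]. A call has 1 to 10 rows; each row shifts and turns the commanded pose from where the row before left it, along the tool's axes as they then stand; what a row does not reach is not made up. A row lasts 1/12 s, in which the tool goes at most 41.7 mm and 7.16 degrees, less where a joint would pass 70% of its speed; a pose out of reach is approached as far as the arm can. A call is refused whole if a number of a shift passes 0.0417 or a number of a turn 0.125, either way. A call with a gripper value outside its range is refused whole. OPENING is the opening, from 0 (shut) to 1 (fully open), set as the call begins (- or left out, the last holds). The fingers move at their own pace and stop on an object; FORCE is the grip in N (left out, the last holds). Time passes only in rows, so rows that do not move let the fingers close. It gives the time, the measured TCP pose, the force and the opening at its end, in the units of the state.
- robot.sense(): the state, without advancing time (a new reading comes with each control period).
- robot.get_image(name): name is "side" or "top"; returns the picture (480x640x3 uint8, blue, green, red); there is no depth.
- robot.camera_info(name): a dict with "fx", "fy", "cx", "cy" (pixels), "k1" (the pictures are not rectified: a ray, as slopes to the right and down, at radius r is drawn at 1 + k1 r^2 times it, then the intrinsics apply), "xyz" and "rotation" of the camera in the world. Camera axes: x right, y down, z forward; pixel columns grow to the right and rows downward; lengths in m; the calibration is good to about 2 mm. A picture is of the moment at which its call begins. camera_info takes no time and is no camera call.
- robot.finish_job(): hands the job in, once; it reports no verdict.
The state is a dict: "clock": time; "q": joint angles; "qd": joint speeds; "joint_efforts": joint torques, N m; "tcp_pos": TCP position; "tool_rot": TCP orientation; "wrist_force": force on the tool from outside, world axes, zero at the start; "torque": the same for the moment, N m; "gripper_width": finger opening in m.
Only numpy, scipy, OpenCV 4.12 (cv2) and the standard library are available. Lean on these libraries where they do the work, as an engineer would, in place of code of your own. Each camera call takes 0.05 s, during which the arm holds its last target.

## Task

On the packing table, stack the two loose gift boxes squarely on the one already lying on the banding machine's slide, lengthwise like it, so that they make one neat column of three, and let go of them. Then take the slide's upright knob and run the slide gently along its rail into the arch until its ball clicks into the notch, and finish there still gripping the knob, holding the slide still with the ball seated while the band goes round; the column must stay square, and the crock, jar and spoon are left where they are.

Things in the scene. Friction and masses are not known exactly. Their poses are not given: they have to be found in the camera images.
- machine: Grey banding machine with feed slide, fixed. Origin on the table under the loading place; +y along the rail into the arch, z up. Rail 60 mm wide, y -190..320 mm, 36 high. Arch across the rail at y = 185, 42 thick; opening 172 wide, up to 175 above the table; outside 216 wide, 205 high. On +x: drive housing (x 110..235, y 100..270, 130 high) with paper reel (to y 311, 145 high).
- carriage (a joint): Slide's travel along the machine's +y, m: 0 = loading place (end stop, its start), 0.24 = far stop. Friction about 1 to 2 N. The notch comes between 0.175 and 0.195; within about 4 mm of it the ball draws the slide in by itself if the knob is left free to follow; to force it on or back out takes about 7 to 12 N. Run past, it can be brought back.
- stage_mid (a point): Middle of the slide's flat top plate, on its upper face, 53 mm above the table; axes as the machine's. The plate is 90 mm (x) by 125 mm (y), with a 6 mm high lip at each y end that keeps the lowest box in place, and moves with the slide.
- knob: Upright black round revolving knob of the slide on a tongue of its plate, 130 mm behind the middle of the stack place (machine's -y). Origin at the plate's upper face, 53 mm above the table; the cylindrical grip, 25 mm in diameter, runs from 18 to 64 mm above this origin, on a 10 mm stem. Nothing stands within 60 mm of it sideways at grip height.
- ball_axis (a point): Point of the slide on the axis of its spring ball plunger, 24 mm above the table, in the middle of the slide; the plunger's steel body sticks out on the slide's near side (machine's -x).
- strip: Steel index strip on the near (-x) side of the rail, set up to 10 mm along the rail either way, with one notch for the ball. Origin on the table exactly at the notch, axes as the machine's: the ball is seated when ball_axis stands at y = 0 in this frame. A dark line on the strip's foot marks the notch.
- box_base: Closed gift box with lid, plain card, 58 mm (x) by 112 mm (y) by 34 mm high, about 0.18 kg, lying on the slide's plate between the lips. Origin at the centre of its underside.
- box_a: Loose closed gift box, same as box_base: 58 mm (x) by 112 mm (y, its long side) by 34 mm high, 0.13 to 0.25 kg. Origin at the centre of its underside. Lies flat on the table to the left.
- box_b: Second loose closed gift box, the same size and look as box_a, also flat on the table to the left. Either may go in the middle.
- crock: Bystander: white stoneware crock with spoons, 100 mm wide, 100 mm high (spoons to 187 mm). Origin at the centre of its underside.
- jar: Bystander: lidded glass jar, 62 mm wide, 85 mm high. Origin at the centre of its underside.
- spoon: Bystander: spoon with dark handle, 160 mm long, lying on the table.
There are look-alikes about, which are no part of the job. What is shaped like the box_a but blue is not meant.

How it is judged:
On the way:
1. the three boxes stand as one square column on the slide at its loading place, let go (horizontal distance between each of box_a, box_b and box_base below 0.007 m and angle between the y axis of each of box_a, box_b and the y axis of box_base, either way round below 0.09 rad and angle between each of box_base, box_a, box_b's own z axis and vertical below 0.05 rad and ((z of box_a in the frame of box_base between 0.03 and 0.038 m and z of box_b in the frame of box_base between 0.064 and 0.072 m) or (z of box_b in the frame of box_base between 0.03 and 0.038 m and z of box_a in the frame of box_base between 0.064 and 0.072 m)) and z of box_base in the frame of stage_mid between -0.003 and 0.004 m and horizontal distance between box_base and stage_mid below 0.007 m and contact force between the fingers and box_base below 0.3 N and contact force between the fingers and box_a below 0.3 N and contact force between the fingers and box_b below 0.3 N and value of joint carriage below 0.03 m), for 0.2 s.
At the end, for the whole second after the job is handed in: Ball seated in the notch (within 2.5 mm, slide slower than 4 mm/s) with the fingers gripping the knob (over 1.5 N); three boxes upright in one column on the slide, each within 7 mm and 5 degrees of the lowest, not touched by the fingers; lowest within 7 mm of the plate's middle (horizontal distance between each of box_a, box_b and box_base below 0.007 m and angle between the y axis of each of box_a, box_b and the y axis of box_base, either way round below 0.09 rad and angle between each of box_base, box_a, box_b's own z axis and vertical below 0.05 rad and ((z of box_a in the frame of box_base between 0.03 and 0.038 m and z of box_b in the frame of box_base between 0.064 and 0.072 m) or (z of box_b in the frame of box_base between 0.03 and 0.038 m and z of box_a in the frame of box_base between 0.064 and 0.072 m)) and z of box_base in the frame of stage_mid between -0.003 and 0.004 m and horizontal distance between box_base and stage_mid below 0.007 m and contact force between the fingers and box_base below 0.3 N and contact force between the fingers and box_a below 0.3 N and contact force between the fingers and box_b below 0.3 N and y of ball_axis in the frame of strip between -0.0025 and 0.0025 m and velocity of joint carriage between -0.004 and 0.004 m/s and contact force between the fingers and knob above 1.5 N); the arm keeps its last pose, push and grip.
It fails at once if the crock is pushed more than 20 mm or upset (distance of crock from where it was at the start of the episode above 0.02 m or angle between crock's own z axis and vertical above 0.4 rad).
It fails at once if the jar is pushed more than 20 mm or upset (distance of jar from where it was at the start of the episode above 0.02 m or angle between jar's own z axis and vertical above 0.4 rad).
It fails at once if the spoon is pushed more than 20 mm or upset (distance of spoon from where it was at the start of the episode above 0.02 m).
It fails at once if the slide is slammed along its rail, faster than 0.4 m/s (velocity of joint carriage above 0.4 m/s).
It fails at once if a gift box is tipped over (angle between any of box_base, box_a, box_b's own z axis and vertical above 0.5 rad).
It also fails if it takes over 72 s, if anything falls off the work surface, if the arm or the gripper's body presses on something with over 40 N, if the wrist force passes 120 N, or if a joint passes its speed limit or range.

## Working session

There is one attempt and no reset: what is moved stays moved. The work goes in short steps, Python scripts to look and compute and a shell command to move; the robot and the scene stay as the last step left them, time stands still between calls to the robot, and variables do not carry over. Pictures are saved under pics/ and viewed, and the job is handed in when it is done.

```bash
mkdir -p pics; python3 - <<'E'
from bench import robot
import cv2
print(robot.sense()); print(robot.grip_point_offset)
for n in("side","top"):
    print(robot.camera_info(n)); cv2.imwrite(f"pics/{n}0.png",robot.get_image(n))
E
```

```text
{'clock': 0.0, 'q': array([-1.42459009e+00,  2.59166763e-01,  2.07084904e-02,  1.33369265e+00,
        1.92719432e-05,  1.41819724e+00]), 'qd': array([ 0.00033925, -0.00121312,  0.00161117,  0.00023886,  0.00086326,
        0.00127228]), 'joint_efforts': array([ 2.31014774e-04, -5.55644810e+01,  3.44525707e+01,  1.35599103e-02,
       -2.88499050e-04, -5.83863965e-06]), 'tcp_pos': array([ 0.16186502, -0.52532456,  0.23065902]), 'tool_rot': array([ 0.56852096,  0.42035078,  0.56918642, -0.41966172]), 'wrist_force': array([-0.06871025, -0.00502351,  0.50595062]), 'torque': array([ 0.03298007,  0.00759009, -0.04333484]), 'gripper_width': 0.08536471957153427}
0.0187
{'fx': 596.5440632050693, 'fy': 596.5440632050693, 'cx': 312.55207806373653, 'cy': 234.21473665110798, 'k1': -0.14240246665077233, 'xyz': array([-0.18597179,  0.61540888,  1.10930836]), 'rotation': array([ 0.14482568, -0.36761169,  0.86083789, -0.32069501])}
{'fx': 577.4977823718682, 'fy': 577.4977823718682, 'cx': 318.64492400319074, 'cy': 242.23876393511188, 'k1': -0.14512496206238015, 'xyz': array([ 0.38434147, -0.00615122,  1.18768532]), 'rotation': array([-0.03405251,  0.71097872, -0.70196721,  0.02432528])}
```

View pics/side0.png

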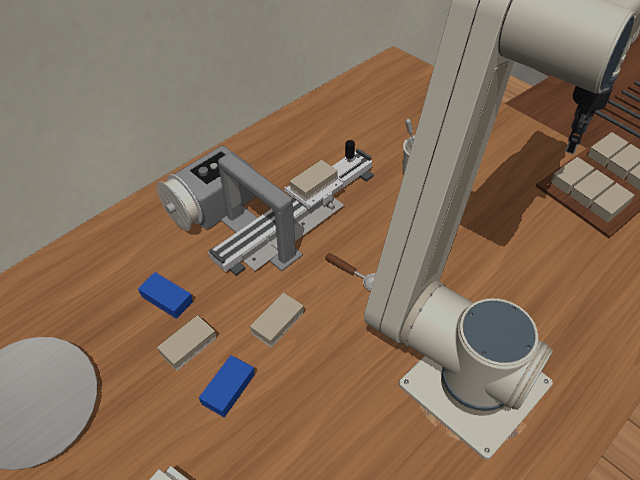

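View pics/top0.png

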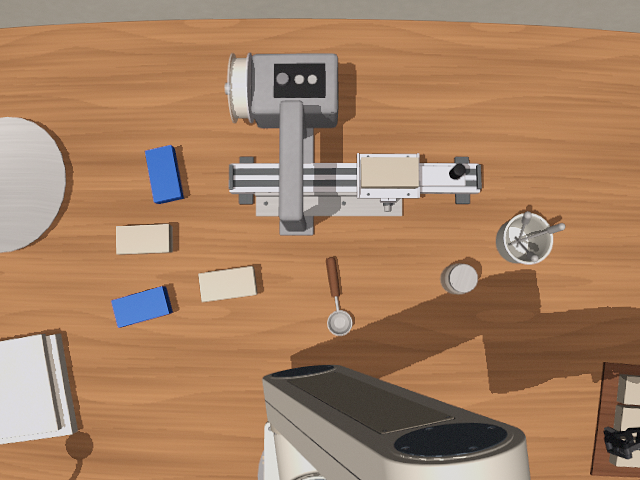

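Top view: the beige boxes on the table are at (143,239) and (228,284). Look-alikes are the blue boxes at (164,174) and (142,306), the tray of beige boxes at about (620,400), and the base box already on the slide at (389,172). I choose the two beige ones on the left. The knob is at about (459,171) and the plunger at (388,205).

```bash
cat > h.py <<'E'
import numpy as np,cv2
from bench import robot
from scipy.spatial.transform import Rotation as R
def cam(n):
    c=robot.camera_info(n);K=np.array([[c['fx'],0,c['cx']],[0,c['fy'],c['cy']],[0,0,1]])
    q=c['rotation'];return c,K,np.array([c['k1'],0,0,0.]),R.from_quat([q[1],q[2],q[3],q[0]]).as_matrix(),c['xyz']
def cast(n,px,z):
    c,K,d,Rm,o=cam(n)
    u=cv2.undistortPoints(np.array(px,float).reshape(-1,1,2),K,d).reshape(-1,2)
    r=np.c_[u,np.ones(len(u))]@Rm.T
    return o+r*((z-o[2])/r[:,2:])
def proj(n,P):
    c,K,d,Rm,o=cam(n)
    p=(np.array(P,float).reshape(-1,3)-o)@Rm
    return cv2.projectPoints(p.reshape(-1,1,3),np.zeros(3),np.zeros(3),K,d)[0].reshape(-1,2)
def two(pt,ps):
    A=[];b=[]
    M=np.zeros((3,3));v=np.zeros(3)
    for n,p in(("top",pt),("side",ps)):
        o=cam(n)[4];d=cast(n,[p],0)[0]-o;d/=np.linalg.norm(d);Q=np.eye(3)-np.outer(d,d);M+=Q;v+=Q@o
    return np.linalg.solve(M,v)
def rect(P):
    # minAreaRect in world xy (mm): centre, long, short, yaw of the long axis from +y
    (c,(w,h),a)=cv2.minAreaRect((P[:,:2]*1000).astype(np.float32))
    a=np.deg2rad(a)
    if w<h:a+=np.pi/2;w,h=h,w
    yaw=(a-np.pi/2+np.pi/2)%np.pi-np.pi/2
    return np.round(c,1),round(w,1),round(h,1),round(yaw,4)
def tool():
    s=robot.sense();q=s['tool_rot'];return s,R.from_quat([q[1],q[2],q[3],q[0]]).as_matrix()
E
python3 - <<'E'
from h import *
for n in("top","side"):
    im=cv2.imread(f"pics/{n}0.png");hsv=cv2.cvtColor(im,cv2.COLOR_BGR2HSV)
    seeds={"top":[(143,239),(228,284),(389,172)],"side":[(187,340),(277,318),(313,178)]}[n]
    for s in seeds:print(n,s,im[s[1],s[0]],hsv[s[1],s[0]])
    big=[cv2.resize(im[y-50:y+50,x-60:x+60],None,fx=4,fy=4,interpolation=cv2.INTER_CUBIC) for x,y in seeds[:3]]
    cv2.imwrite(f"pics/crop_{n}.png",cv2.resize(np.vstack([np.hstack(big[:2]),np.hstack([big[2],0*big[2]])]),(800,600)))
E
```

```text
top (143, 239) [186 205 219] [ 17  38 219]
top (228, 284) [192 210 221] [ 19  33 221]
top (389, 172) [177 196 211] [ 17  41 211]
side (187, 340) [137 155 167] [ 18  46 167]
side (277, 318) [136 155 167] [ 18  47 167]
side (313, 178) [138 157 168] [ 19  46 168]
```

View pics/crop_top.png

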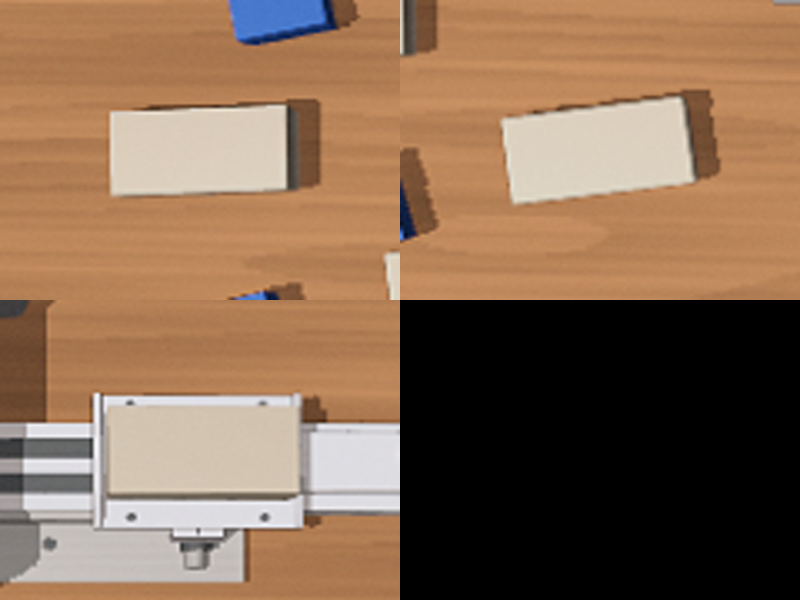

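View pics/crop_side.png

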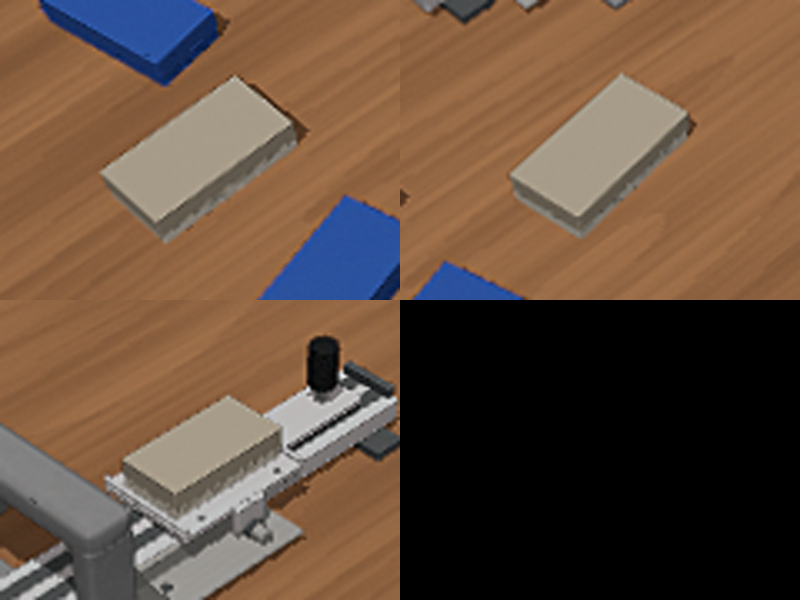

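Crops confirm both choices: plain beige closed boxes. Next, the top faces in both views.

```bash
cat >> h.py <<'E'
def face(im,n,seed,z,tol=14):
    f=cv2.resize(im,None,fx=4,fy=4,interpolation=cv2.INTER_CUBIC);f=cv2.medianBlur(f,5)
    m=np.zeros((f.shape[0]+2,f.shape[1]+2),np.uint8)
    cv2.floodFill(f,m,(int(seed[0]*4),int(seed[1]*4)),0,(tol,)*3,(tol,)*3,4|cv2.FLOODFILL_FIXED_RANGE|cv2.FLOODFILL_MASK_ONLY|(255<<8))
    m=m[1:-1,1:-1];m=cv2.morphologyEx(m,cv2.MORPH_OPEN,np.ones((9,9)))
    c=max(cv2.findContours(m,cv2.RETR_EXTERNAL,cv2.CHAIN_APPROX_NONE)[0],key=cv2.contourArea).reshape(-1,2)
    P=cast(n,(c+.5)/4-.5,z);return rect(P)
E
python3 - <<'E'
from h import *
S={"top":[(143,239),(228,284),(389,172)],"side":[(187,338),(277,315),(313,176)]}
for n in S:
    im=cv2.imread(f"pics/{n}0.png")
    for s,z in zip(S[n],(.034,.034,.087)):
        for t in(14,22):print(n,s,t,face(im,n,s,z,t))
# tops of pads etc
for nm,a in dict(plate=[(357,154),(420,152),(421,196),(358,198)]).items():print(nm,cast("top",a,.053).round(4).tolist())
print("railends",cast("top",[(229,178),(482,177)],.036).round(4).tolist())
print("plunger",cast("top",[(388,208)],.024).round(4), "stripends",cast("top",[(256,207),(403,206)],0.003).round(4).tolist())
print("knob top",two((457,172),(350,142)))
E
python3 - <<'E'
import cv2
a=cv2.imread('pics/top0.png');b=cv2.imread('pics/side0.png')
cv2.imwrite('pics/t_m.png',cv2.resize(a[135:235,330:490],None,fx=5,fy=5,interpolation=cv2.INTER_CUBIC))
cv2.imwrite('pics/s_m.png',cv2.resize(b[130:280,200:385],None,fx=4,fy=4,interpolation=cv2.INTER_CUBIC))
E
```

```text
top (143, 239) 14 (array([482.8, 371.8]), 110.3, 56.5, np.float64(0.0502))
top (143, 239) 22 (array([482.6, 371.8]), 110.3, 57.1, np.float64(0.0508))
top (228, 284) 14 (array([393.7, 194.3]), 110.0, 56.1, np.float64(0.1493))
top (228, 284) 22 (array([393.7, 194.2]), 110.5, 56.9, np.float64(0.1493))
top (389, 172) 14 (array([ 615.4, -125.9]), 110.8, 56.2, np.float64(0.0143))
top (389, 172) 22 (array([ 615.6, -125.8]), 111.7, 56.7, np.float64(0.0138))
side (187, 338) 14 (array([481.8, 371.2]), 110.0, 57.3, np.float64(0.0512))
side (187, 338) 22 (array([481.8, 371.2]), 110.8, 57.8, np.float64(0.0523))
side (277, 315) 14 (array([393. , 193.3]), 110.9, 56.8, np.float64(0.145))
side (277, 315) 22 (array([393.3, 193.4]), 111.3, 57.6, np.float64(0.1513))
side (313, 176) 14 (array([ 613.6, -126.3]), 111.2, 56.9, np.float64(0.0137))
side (313, 176) 22 (array([ 613.6, -126.5]), 112.1, 57.4, np.float64(0.0137))
plate [[0.6565, -0.0644, 0.053], [0.6626, -0.1912, 0.053], [0.573, -0.1925, 0.053], [0.5673, -0.0669, 0.053]]
railends [[0.6085, 0.1945, 0.036], [0.6172, -0.3213, 0.036]]
plunger [[ 0.5522 -0.1296  0.024 ]] stripends [[0.5541, 0.1419, 0.003], [0.5598, -0.1631, 0.003]]
knob top [ 0.60739299 -0.24892585  0.12675783]
```

View pics/t_m.png

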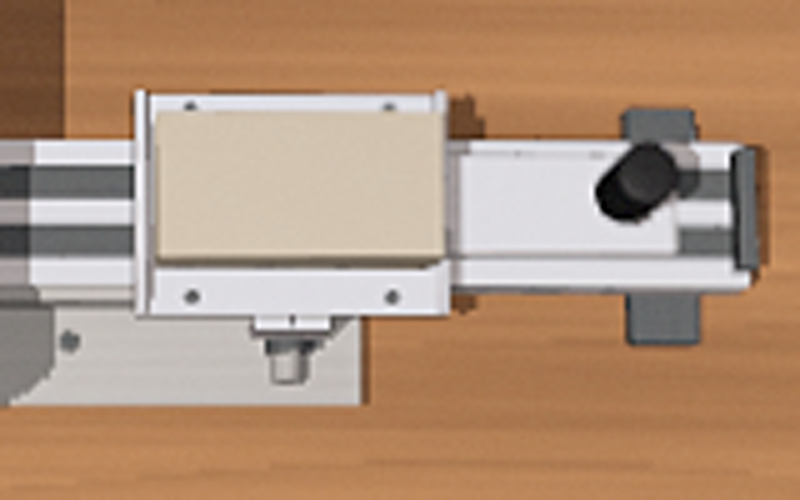

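View pics/s_m.png

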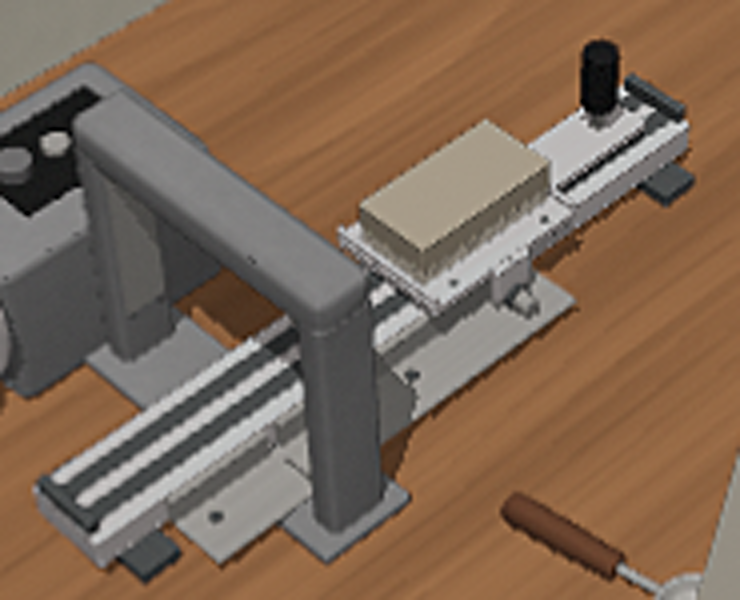

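```bash
python3 - <<'E'
from h import *
s,M=tool();print(M.round(3))
print("dark line",cast("side",[(273.8,245.8)],.003))
b=cv2.imread('pics/side0.png');cv2.imwrite('pics/line.png',cv2.resize(b[225:285,235:315],None,fx=9,fy=9,interpolation=cv2.INTER_CUBIC))
E
```

```text
[[-0.     0.956  0.294]
 [ 0.001  0.294 -0.956]
 [-1.     0.    -0.001]]
dark line [[0.56578184 0.05335041 0.003     ]]
```

View pics/line.png

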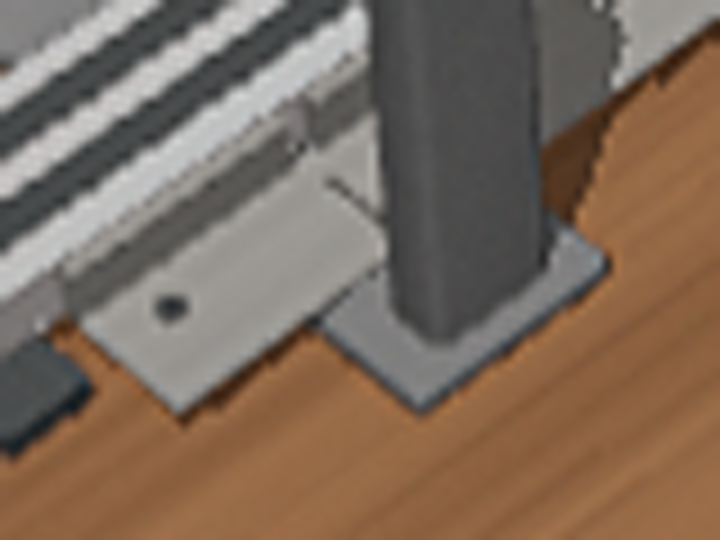

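The boxes, machine and notch line (side view, about (271–277, 245–249)) are measured and the sizes agree. I start moving: box B (393,194) first.

```bash
cat >> h.py <<'E'
def to(x,y,z,yaw):
    s,M=tool();d=M.T@(np.array([x,y,z])-s['tcp_pos']);cur=np.arctan2(M[1,2],M[0,2])
    print('t',round(s['clock'],2),'tcp',s['tcp_pos'].round(4),'yaw',round(cur,4),'shift',d.round(4),'ax',round(-(yaw-cur),4),'F',s['wrist_force'].round(2),'w',round(s['gripper_width'],4),'tilt',M[:2,0].round(4))
E
python3 -m handwheel '[{"x":-0.006,"ax":-0.12},{"x":-0.006,"ax":-0.12},{"x":-0.006,"ax":-0.12},{"x":-0.006,"ax":-0.12},{"x":-0.006,"ax":-0.12},{"x":-0.006,"ax":-0.12},{"x":-0.006,"ax":-0.12},{"x":-0.006,"ax":-0.12},{"x":-0.006,"ax":-0.12},{"x":-0.006,"ax":-0.12}]' 1 40
python3 -c "
from h import *
to(.45,-.2,.28,.149)
to(.3934,.1938,.12,.149)"
```

```text
t 0.1 tcp [ 0.1619 -0.5254  0.2307] yaw -1.272 shift [-0.0489  0.3712 -0.2262] ax -1.421 F [ 0.24  0.07 -0.88] w 0.0855 tilt [-0.0002  0.0012]
t 0.1 tcp [ 0.1619 -0.5254  0.2307] yaw -1.272 shift [ 0.1115  0.433  -0.619 ] ax -1.421 F [ 0.24  0.07 -0.88] w 0.0855 tilt [-0.0002  0.0012]invalid input at $[0]: expected keys x, y, z, ax, ay, az
```

```bash

python3 -m handwheel '[{"x":-0.006,"y":0,"z":0,"ax":-0.12,"ay":0,"az":0},{"x":-0.006,"y":0,"z":0,"ax":-0.12,"ay":0,"az":0},{"x":-0.006,"y":0,"z":0,"ax":-0.12,"ay":0,"az":0},{"x":-0.006,"y":0,"z":0,"ax":-0.12,"ay":0,"az":0},{"x":-0.006,"y":0,"z":0,"ax":-0.12,"ay":0,"az":0},{"x":-0.006,"y":0,"z":0,"ax":-0.12,"ay":0,"az":0},{"x":-0.006,"y":0,"z":0,"ax":-0.12,"ay":0,"az":0},{"x":-0.006,"y":0,"z":0,"ax":-0.12,"ay":0,"az":0},{"x":-0.006,"y":0,"z":0,"ax":-0.12,"ay":0,"az":0},{"x":-0.006,"y":0,"z":0,"ax":-0.12,"ay":0,"az":0}]' 1 40
python3 -c "
from h import *
to(.45,-.2,.28,.149)
to(.3934,.1938,.12,.149)"
```

```text
clock: 0.93
tcp_pos: [0.1619, -0.5255, 0.2912]
tool_rot: [0.707, 0.024, 0.707, -0.023]
wrist_force: [-0.6, -0.3, 0.3]
gripper_width: 0.0852
t 0.93 tcp [ 0.1619 -0.5255  0.2912] yaw -0.0661 shift [0.0114 0.3438 0.266 ] ax -0.2151 F [-0.62 -0.27  0.28] w 0.0852 tilt [-0.0001  0.0008]
t 0.93 tcp [ 0.1619 -0.5255  0.2912] yaw -0.0661 shift [0.1718 0.7329 0.1835] ax -0.2151 F [-0.62 -0.27  0.28] w 0.0852 tilt [-0.0001  0.0008]
```

```bash

python3 -m handwheel '[{"x":0,"y":0.032,"z":0.025,"ax":0,"ay":0,"az":0},{"x":0,"y":0.032,"z":0.025,"ax":0,"ay":0,"az":0},{"x":0,"y":0.032,"z":0.025,"ax":0,"ay":0,"az":0},{"x":0,"y":0.032,"z":0.025,"ax":0,"ay":0,"az":0},{"x":0,"y":0.032,"z":0.025,"ax":0,"ay":0,"az":0},{"x":0,"y":0.032,"z":0.025,"ax":0,"ay":0,"az":0},{"x":0,"y":0.032,"z":0.025,"ax":0,"ay":0,"az":0},{"x":0,"y":0.032,"z":0.025,"ax":0,"ay":0,"az":0},{"x":0,"y":0.032,"z":0.025,"ax":0,"ay":0,"az":0},{"x":0,"y":0.032,"z":0.025,"ax":0,"ay":0,"az":0}]'
python3 -c "
from h import *
to(.3934,.1938,.12,.149)"
```

```text
clock: 1.77
tcp_pos: [0.4351, -0.2225, 0.2912]
tool_rot: [0.707, 0.026, 0.707, -0.025]
wrist_force: [1.0, -0.8, 0.4]
gripper_width: 0.0853
t 1.77 tcp [ 0.4351 -0.2225  0.2912] yaw -0.0721 shift [ 0.1713  0.4122 -0.0716] ax -0.2211 F [ 1.04 -0.78  0.44] w 0.0853 tilt [-0.0001  0.0001]
```

```bash

python3 -m handwheel '[{"x":0,"y":0,"z":0,"ax":-0.11,"ay":0,"az":0},{"x":0,"y":0.02,"z":0,"ax":-0.11,"ay":0,"az":0},{"x":0,"y":0.04,"z":0,"ax":0,"ay":0,"az":0},{"x":0,"y":0.04,"z":0,"ax":0,"ay":0,"az":0},{"x":0,"y":0.04,"z":0,"ax":0,"ay":0,"az":0},{"x":0,"y":0.04,"z":0,"ax":0,"ay":0,"az":0},{"x":0,"y":0.04,"z":0,"ax":0,"ay":0,"az":0},{"x":0,"y":0.04,"z":0,"ax":0,"ay":0,"az":0},{"x":0.015,"y":0.036,"z":0,"ax":0,"ay":0,"az":0},{"x":0.015,"y":0.036,"z":0,"ax":0,"ay":0,"az":0}]'
python3 -c "
from h import *
to(.3934,.1938,.12,.149)"
```

```text
clock: 2.6
tcp_pos: [0.387, 0.1059, 0.2614]
tool_rot: [0.706, -0.052, 0.704, 0.052]
wrist_force: [1.2, -0.7, -0.4]
gripper_width: 0.0855
t 2.6 tcp [0.387  0.1059 0.2614] yaw 0.1481 shift [0.1414 0.086  0.019 ] ax -0.0009 F [ 1.25 -0.65 -0.38] w 0.0855 tilt [0.0019 0.0001]
```

```bash

python3 -m handwheel '[{"x":0.02,"y":0.03,"z":0.007,"ax":0,"ay":0,"az":0},{"x":0.02,"y":0.03,"z":0.007,"ax":0,"ay":0,"az":0},{"x":0.03,"y":0.025,"z":0.005,"ax":0,"ay":0,"az":0},{"x":0.03,"y":0.001,"z":0,"ax":0,"ay":0,"az":0},{"x":0.03,"y":0,"z":0,"ax":0,"ay":0,"az":0},{"x":0.01,"y":0,"z":0,"ax":0,"ay":0,"az":0},{"x":0,"y":0,"z":0,"ax":0,"ay":0,"az":0},{"x":0,"y":0,"z":0,"ax":0,"ay":0,"az":0}]'
python3 -c "
from h import *
to(.3934,.1938,.0,.149)
for n in('top','side'): cv2.imwrite(f'pics/{n}1.png',robot.get_image(n))
a=cv2.imread('pics/top1.png')[210:360,130:330];b=cv2.imread('pics/side1.png')[230:380,180:380]
cv2.imwrite('pics/c1.png',cv2.resize(np.hstack([a,b]),None,fx=2,fy=2))"
```

```text
clock: 3.27
tcp_pos: [0.3934, 0.192, 0.1211]
tool_rot: [0.705, -0.052, 0.706, 0.052]
wrist_force: [0.6, -0.1, -0.1]
gripper_width: 0.0854
t 3.27 tcp [0.3934 0.192  0.1211] yaw 0.1481 shift [0.1211 0.0018 0.0005] ax -0.0009 F [ 0.64 -0.07 -0.09] w 0.0854 tilt [-0.0013 -0.0003]
```

View pics/c1.png

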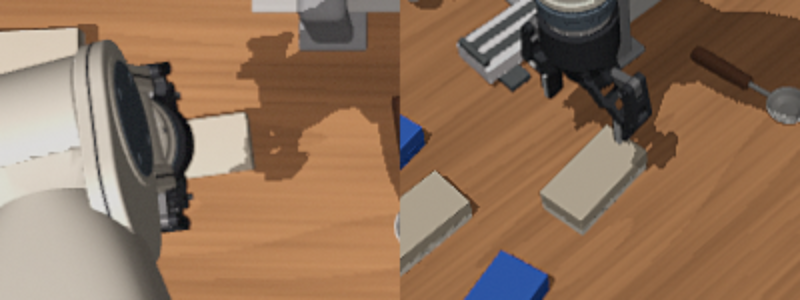

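The jaws straddle the short side of the beige box (side crop box at about (590,185)). I descend and grip.

```bash

python3 -m handwheel '[{"x":0.03,"y":0.0015,"z":0,"ax":0,"ay":0,"az":0},{"x":0.03,"y":0,"z":0,"ax":0,"ay":0,"az":0},{"x":0.025,"y":0,"z":0,"ax":0,"ay":0,"az":0},{"x":0.02,"y":0,"z":0,"ax":0,"ay":0,"az":0},{"x":0.014,"y":0,"z":0,"ax":0,"ay":0,"az":0},{"x":0,"y":0,"z":0,"ax":0,"ay":0,"az":0}]'
python3 -m handwheel '[{"x":0,"y":0,"z":0,"ax":0,"ay":0,"az":0},{"x":0,"y":0,"z":0,"ax":0,"ay":0,"az":0},{"x":0,"y":0,"z":0,"ax":0,"ay":0,"az":0},{"x":0,"y":0,"z":0,"ax":0,"ay":0,"az":0},{"x":0,"y":0,"z":0,"ax":0,"ay":0,"az":0},{"x":0,"y":0,"z":0,"ax":0,"ay":0,"az":0}]' 0 40
python3 -c "
from h import *
to(.3934,.1938,.002,.149)"
```

```text
clock: 3.87
tcp_pos: [0.393, 0.1931, 0.0011]
tool_rot: [0.705, -0.052, 0.706, 0.052]
wrist_force: [-1.0, -0.9, -0.3]
gripper_width: 0.0853
clock: 4.37
tcp_pos: [0.3946, 0.1938, 0.0039]
tool_rot: [0.706, -0.052, 0.704, 0.052]
wrist_force: [0.7, -1.6, 7.0]
gripper_width: 0.0572
t 4.37 tcp [0.3946 0.1938 0.0039] yaw 0.148 shift [ 0.0018  0.0002 -0.0012] ax -0.001 F [ 0.74 -1.62  6.98] w 0.0572 tilt [0.0032 0.0007]
```

```bash

python3 -m handwheel '[{"x":-0.005,"y":0,"z":0,"ax":0,"ay":0,"az":0},{"x":-0.015,"y":0,"z":0,"ax":0,"ay":0,"az":0},{"x":-0.03,"y":0,"z":0,"ax":0,"ay":0,"az":0},{"x":-0.035,"y":0,"z":0,"ax":0,"ay":0,"az":0},{"x":-0.035,"y":0,"z":0,"ax":0,"ay":0,"az":0},{"x":-0.035,"y":0,"z":0,"ax":0,"ay":0,"az":0},{"x":-0.035,"y":0,"z":0,"ax":0,"ay":0,"az":0},{"x":-0.03,"y":0,"z":0,"ax":0,"ay":0,"az":0},{"x":-0.03,"y":0,"z":0,"ax":0.067,"ay":0,"az":0},{"x":0,"y":0,"z":0,"ax":0.067,"ay":0,"az":0}]'
python3 -c "
from h import *
to(.6146,-.1261,.1,.0139)"
```

```text
clock: 5.2
tcp_pos: [0.3947, 0.1939, 0.2586]
tool_rot: [0.71, -0.003, 0.704, 0.005]
wrist_force: [0.4, 0.1, -2.3]
gripper_width: 0.0571
t 5.2 tcp [0.3947 0.1939 0.2586] yaw 0.0112 shift [ 0.1597 -0.3228  0.2149] ax -0.0027 F [ 0.37  0.13 -2.25] w 0.0571 tilt [0.0086 0.0024]
```

```bash

python3 -m handwheel '[{"x":0,"y":-0.015,"z":0.01,"ax":0,"ay":0,"az":0},{"x":0,"y":-0.03,"z":0.02,"ax":0,"ay":0,"az":0},{"x":0,"y":-0.033,"z":0.022,"ax":0,"ay":0,"az":0},{"x":0,"y":-0.033,"z":0.022,"ax":0,"ay":0,"az":0},{"x":0,"y":-0.033,"z":0.022,"ax":0,"ay":0,"az":0},{"x":0,"y":-0.033,"z":0.022,"ax":0,"ay":0,"az":0},{"x":0,"y":-0.033,"z":0.022,"ax":0,"ay":0,"az":0},{"x":0,"y":-0.033,"z":0.022,"ax":0,"ay":0,"az":0},{"x":0,"y":-0.033,"z":0.022,"ax":0,"ay":0,"az":0},{"x":0,"y":-0.03,"z":0.02,"ax":0,"ay":0,"az":0}]'
python3 -m handwheel '[{"x":0,"y":-0.013,"z":0.008,"ax":0,"ay":0,"az":0},{"x":0.02,"y":0,"z":0,"ax":0,"ay":0,"az":0},{"x":0.03,"y":0,"z":0,"ax":0,"ay":0,"az":0},{"x":0.03,"y":0,"z":0,"ax":0,"ay":0,"az":0},{"x":0.03,"y":0,"z":0,"ax":0,"ay":0,"az":0},{"x":0.02,"y":0,"z":0,"ax":0,"ay":0,"az":0},{"x":0.01,"y":0,"z":0,"ax":0,"ay":0,"az":0},{"x":0,"y":0,"z":0,"ax":0,"ay":0,"az":0},{"x":0,"y":0,"z":0,"ax":0,"ay":0,"az":0}]'
python3 -c "
from h import *
to(.6146,-.1261,.0895,.0139)
for n in('top','side'): cv2.imwrite(f'pics/{n}2.png',robot.get_image(n))
a=cv2.imread('pics/top2.png')[110:260,310:510];b=cv2.imread('pics/side2.png')[100:250,230:430]
cv2.imwrite('pics/c2.png',cv2.resize(np.hstack([a,b]),None,fx=2,fy=2,interpolation=2))"
```

```text
clock: 6.03
tcp_pos: [0.6023, -0.1117, 0.253]
tool_rot: [0.707, -0.005, 0.707, 0.005]
wrist_force: [1.3, 0.5, -1.3]
gripper_width: 0.0576
clock: 6.78
tcp_pos: [0.6101, -0.1226, 0.1133]
tool_rot: [0.707, -0.005, 0.707, 0.005]
wrist_force: [-0.2, -0.6, -0.8]
gripper_width: 0.0571
t 6.78 tcp [ 0.6101 -0.1226  0.1133] yaw 0.0141 shift [ 0.0238 -0.0036  0.0045] ax 0.0002 F [-0.17 -0.61 -0.83] w 0.0571 tilt [ 0.0005 -0.0001]
```

View pics/c2.png

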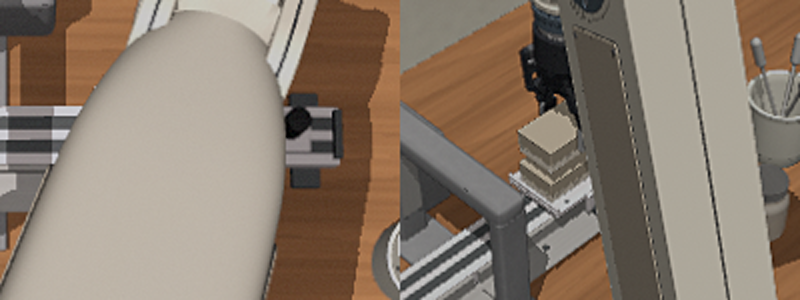

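Side crop shows the held box just above the base box (about (550,135)); the arm hides the top view. I correct, lower most of the way, and check the visible end.

```bash

python3 -m handwheel '[{"x":0.004,"y":-0.002,"z":0.0025,"ax":0,"ay":0,"az":0},{"x":0.006,"y":-0.0015,"z":0.002,"ax":0,"ay":0,"az":0},{"x":0.006,"y":0,"z":0,"ax":0,"ay":0,"az":0},{"x":0.003,"y":0,"z":0,"ax":0,"ay":0,"az":0},{"x":0,"y":0,"z":0,"ax":0,"ay":0,"az":0},{"x":0,"y":0,"z":0,"ax":0,"ay":0,"az":0}]'
python3 -c "
from h import *
to(.6146,-.1261,.0895,.0139)
n='side';cv2.imwrite(f'pics/{n}3.png',robot.get_image(n))
b=cv2.imread('pics/side3.png')[140:215,270:350]
cv2.imwrite('pics/c3.png',cv2.resize(b,None,fx=8,fy=8,interpolation=2))"
```

```text
clock: 7.38
tcp_pos: [0.6142, -0.1259, 0.0929]
tool_rot: [0.707, -0.005, 0.707, 0.005]
wrist_force: [-0.3, -0.2, -1.8]
gripper_width: 0.0579
t 7.38 tcp [ 0.6142 -0.1259  0.0929] yaw 0.014 shift [ 0.0034 -0.0002  0.0004] ax 0.0001 F [-0.29 -0.24 -1.83] w 0.0579 tilt [-0.0008  0.0003]
```

View pics/c3.png

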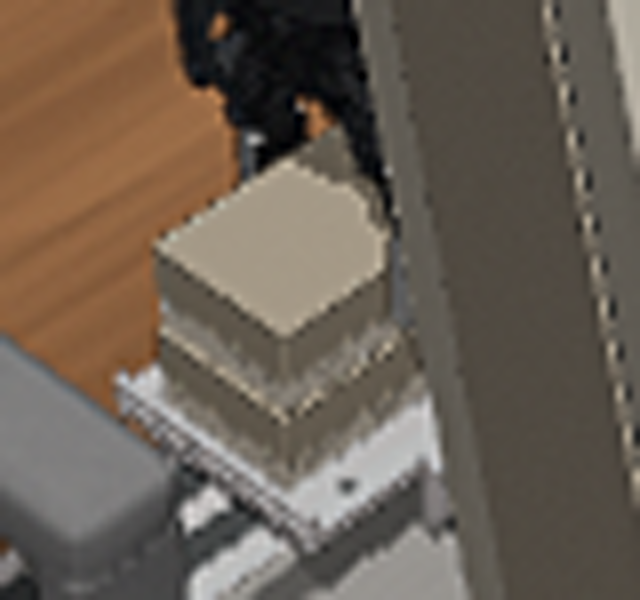

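```bash

python3 -c "
from h import *
for z in(.121,.1235,.126): print(z,cast('side',[(305.9+.0,182.1),(289.6,170.4)],z)[:,:2].round(4).tolist())
print(cast('side',[(306,192.3),(290.4,181.3)],.087)[:,:2].round(4).tolist())
"
```

```text
0.121 [[0.5824, -0.0724], [0.6402, -0.072]]
0.1235 [[0.5805, -0.0706], [0.6381, -0.0703]]
0.126 [[0.5785, -0.0689], [0.6361, -0.0685]]
[[0.5825, -0.0718], [0.6377, -0.0705]]
```

The held and base corners agree within about 2 mm. I lower to contact and release.

```bash

python3 -m handwheel '[{"x":0.0015,"y":0,"z":0,"ax":0,"ay":0,"az":0},{"x":0,"y":0,"z":0,"ax":0,"ay":0,"az":0},{"x":0,"y":0,"z":0,"ax":0,"ay":0,"az":0}]'
python3 -m handwheel '[{"x":0.001,"y":0,"z":0,"ax":0,"ay":0,"az":0},{"x":0,"y":0,"z":0,"ax":0,"ay":0,"az":0},{"x":0,"y":0,"z":0,"ax":0,"ay":0,"az":0}]'
python3 -c "
from h import *
to(.6146,-.1261,.0895,.0139)"
```

```text
clock: 7.68
tcp_pos: [0.6144, -0.126, 0.0919]
tool_rot: [0.707, -0.005, 0.707, 0.005]
wrist_force: [0.4, -0.4, -0.8]
gripper_width: 0.0575
clock: 7.93
tcp_pos: [0.6145, -0.126, 0.091]
tool_rot: [0.707, -0.005, 0.707, 0.005]
wrist_force: [-0.9, -0.2, -0.0]
gripper_width: 0.0573
t 7.93 tcp [ 0.6145 -0.126   0.091 ] yaw 0.014 shift [ 0.0015 -0.0001  0.0001] ax 0.0001 F [-0.86 -0.15 -0.02] w 0.0573 tilt [ 0.0005 -0.0001]
```

```bash

python3 -m handwheel '[{"x":0.001,"y":0,"z":0,"ax":0,"ay":0,"az":0},{"x":0,"y":0,"z":0,"ax":0,"ay":0,"az":0},{"x":0,"y":0,"z":0,"ax":0,"ay":0,"az":0}]'
python3 -m handwheel '[{"x":0,"y":0,"z":0,"ax":0,"ay":0,"az":0},{"x":0,"y":0,"z":0,"ax":0,"ay":0,"az":0},{"x":0,"y":0,"z":0,"ax":0,"ay":0,"az":0},{"x":0,"y":0,"z":0,"ax":0,"ay":0,"az":0},{"x":-0.005,"y":0,"z":0,"ax":0,"ay":0,"az":0},{"x":-0.015,"y":0,"z":0,"ax":0,"ay":0,"az":0},{"x":-0.03,"y":0,"z":0,"ax":0,"ay":0,"az":0},{"x":-0.04,"y":0,"z":0,"ax":0,"ay":0,"az":0},{"x":-0.04,"y":0,"z":0,"ax":0,"ay":0,"az":0},{"x":-0.04,"y":0,"z":0,"ax":0,"ay":0,"az":0}]' 1
python3 -c "
from h import *
to(.4822,.3715,.26,.051)"
```

```text
clock: 8.18
tcp_pos: [0.6146, -0.126, 0.0909]
tool_rot: [0.708, -0.005, 0.707, 0.005]
wrist_force: [-2.8, 1.2, 7.2]
gripper_width: 0.0572
clock: 9.02
tcp_pos: [0.6139, -0.1258, 0.262]
tool_rot: [0.707, -0.005, 0.707, 0.005]
wrist_force: [1.0, -0.1, 0.2]
gripper_width: 0.0855
t 9.02 tcp [ 0.6139 -0.1258  0.262 ] yaw 0.014 shift [ 0.002   0.4991 -0.1247] ax -0.037 F [ 1.01 -0.12  0.19] w 0.0855 tilt [-0.0001  0.    ]
```

```bash

python3 -m handwheel '[{"x":0,"y":0.015,"z":-0.005,"ax":-0.037,"ay":0,"az":0},{"x":0,"y":0.038,"z":-0.01,"ax":0,"ay":0,"az":0},{"x":0,"y":0.038,"z":-0.01,"ax":0,"ay":0,"az":0},{"x":0,"y":0.038,"z":-0.01,"ax":0,"ay":0,"az":0},{"x":0,"y":0.038,"z":-0.01,"ax":0,"ay":0,"az":0},{"x":0,"y":0.038,"z":-0.01,"ax":0,"ay":0,"az":0},{"x":0,"y":0.038,"z":-0.01,"ax":0,"ay":0,"az":0},{"x":0,"y":0.038,"z":-0.01,"ax":0,"ay":0,"az":0},{"x":0,"y":0.038,"z":-0.01,"ax":0,"ay":0,"az":0},{"x":0,"y":0.038,"z":-0.01,"ax":0,"ay":0,"az":0}]'
python3 -c "
from h import *
to(.4822,.3715,.26,.051)
im=robot.get_image('top');cv2.imwrite('pics/top4.png',im);im2=robot.get_image('side');cv2.imwrite('pics/side4.png',im2)
cv2.imwrite('pics/c4.png',cv2.resize(np.hstack([im[130:230,330:490],im2[120:220,260:420]]),None,fx=2.5,fy=2.5,interpolation=2))"
```

```text
clock: 9.85
tcp_pos: [0.5009, 0.2276, 0.2603]
tool_rot: [0.707, -0.018, 0.707, 0.018]
wrist_force: [1.1, 0.4, -0.5]
gripper_width: 0.0854
t 9.85 tcp [0.5009 0.2276 0.2603] yaw 0.051 shift [ 0.0003  0.1446 -0.0113] ax 0.0 F [ 1.15  0.41 -0.46] w 0.0854 tilt [0.0006 0.0002]
```

View pics/c4.png

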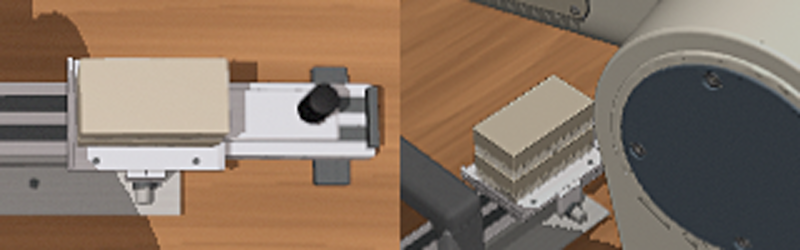

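```bash

python3 -c "
from h import *
for n,s in(('top',(389,168)),('side',(312,162))):
    im=cv2.imread(f'pics/{n}4.png');
    for t in(14,22,30):print(n,face(im,n,s,.121,t))"
python3 -m handwheel '[{"x":0.0,"y":0.035,"z":-0.003,"ax":0,"ay":0,"az":0},{"x":0.01,"y":0.038,"z":-0.004,"ax":0,"ay":0,"az":0},{"x":0.02,"y":0.036,"z":-0.004,"ax":0,"ay":0,"az":0},{"x":0.03,"y":0.024,"z":0,"ax":0,"ay":0,"az":0},{"x":0.03,"y":0.01,"z":0,"ax":0,"ay":0,"az":0},{"x":0.03,"y":0,"z":0,"ax":0,"ay":0,"az":0},{"x":0.03,"y":0,"z":0,"ax":0,"ay":0,"az":0},{"x":0,"y":0,"z":0,"ax":0,"ay":0,"az":0},{"x":0,"y":0,"z":0,"ax":0,"ay":0,"az":0}]'
python3 -c "
from h import *
to(.4822,.3715,.003,.051)"
```

```text
top (array([ 615.2, -125.6]), 110.7, 56.5, np.float64(0.0199))
top (array([ 615. , -125.6]), 111.7, 56.5, np.float64(0.0148))
top (array([ 615. , -125.5]), 112.8, 56.9, np.float64(0.0199))
side (array([ 613.1, -125.7]), 110.6, 56.7, np.float64(0.0146))
side (array([ 613.4, -125.9]), 111.3, 57.7, np.float64(0.014))
side (array([ 613.3, -125.9]), 111.8, 58.2, np.float64(0.0179))
clock: 10.7
tcp_pos: [0.4832, 0.3675, 0.1092]
tool_rot: [0.706, -0.018, 0.708, 0.017]
wrist_force: [-0.3, 0.3, 0.7]
gripper_width: 0.0856
t 10.7 tcp [0.4832 0.3675 0.1092] yaw 0.0507 shift [ 0.1062  0.0042 -0.0005] ax -0.0003 F [-0.27  0.32  0.71] w 0.0856 tilt [-0.0025 -0.0015]
```

Middle box within 0.5 mm and 0.005 rad of the base in both views. Now box A.

```bash

python3 -m handwheel '[{"x":0.025,"y":0.002,"z":-0.0005,"ax":0,"ay":0,"az":0},{"x":0.03,"y":0.002,"z":0,"ax":0,"ay":0,"az":0},{"x":0.025,"y":0,"z":0,"ax":0,"ay":0,"az":0},{"x":0.015,"y":0,"z":0,"ax":0,"ay":0,"az":0},{"x":0.01,"y":0,"z":0,"ax":0,"ay":0,"az":0},{"x":0,"y":0,"z":0,"ax":0,"ay":0,"az":0},{"x":0,"y":0,"z":0,"ax":0,"ay":0,"az":0}]'
python3 -c "
from h import *
to(.4822,.3715,.003,.051)"
python3 -m handwheel '[{"x":0,"y":0,"z":0,"ax":0,"ay":0,"az":0},{"x":0,"y":0,"z":0,"ax":0,"ay":0,"az":0},{"x":0,"y":0,"z":0,"ax":0,"ay":0,"az":0},{"x":0,"y":0,"z":0,"ax":0,"ay":0,"az":0},{"x":0,"y":0,"z":0,"ax":0,"ay":0,"az":0},{"x":0,"y":0,"z":0,"ax":0,"ay":0,"az":0}]' 0 40
python3 -c "
from h import *
to(.4822,.3715,.003,.051)"
```

```text
clock: 11.28
tcp_pos: [0.484, 0.3724, 0.0064]
tool_rot: [0.707, -0.018, 0.706, 0.018]
wrist_force: [-0.1, -0.5, 0.7]
gripper_width: 0.0857
t 11.28 tcp [0.484  0.3724 0.0064] yaw 0.0506 shift [ 0.0034 -0.0008 -0.0018] ax -0.0004 F [-0.14 -0.49  0.74] w 0.0857 tilt [0.0017 0.001 ]
clock: 11.78
tcp_pos: [0.4836, 0.3725, 0.0064]
tool_rot: [0.708, -0.018, 0.706, 0.018]
wrist_force: [0.1, -1.0, 7.7]
gripper_width: 0.0574
t 11.78 tcp [0.4836 0.3725 0.0064] yaw 0.0509 shift [ 0.0034 -0.001  -0.0015] ax -0.0001 F [ 0.14 -0.98  7.71] w 0.0574 tilt [0.0022 0.0012]
```

```bash

python3 -m handwheel '[{"x":-0.005,"y":0,"z":0,"ax":0,"ay":0,"az":0},{"x":-0.015,"y":0,"z":0,"ax":0,"ay":0,"az":0},{"x":-0.03,"y":0,"z":0,"ax":0,"ay":0,"az":0},{"x":-0.04,"y":0,"z":0,"ax":0,"ay":0,"az":0},{"x":-0.04,"y":0,"z":0,"ax":0,"ay":0,"az":0},{"x":-0.04,"y":0,"z":0,"ax":0,"ay":0,"az":0},{"x":-0.04,"y":0,"z":0,"ax":0,"ay":0,"az":0},{"x":-0.035,"y":0,"z":0,"ax":0,"ay":0,"az":0},{"x":-0.02,"y":0,"z":0,"ax":0.0185,"ay":0,"az":0},{"x":0,"y":0,"z":0,"ax":0.0185,"ay":0,"az":0}]'
python3 -c "
from h import *
to(.6143,-.1248,.14,.0139)"
```

```text
clock: 12.62
tcp_pos: [0.4837, 0.3727, 0.2757]
tool_rot: [0.71, -0.003, 0.705, 0.006]
wrist_force: [-0.5, -0.1, -2.2]
gripper_width: 0.0574
t 12.62 tcp [0.4837 0.3727 0.2757] yaw 0.0131 shift [ 0.1346 -0.4997  0.123 ] ax -0.0008 F [-0.52 -0.15 -2.21] w 0.0574 tilt [0.0072 0.0041]
```

```bash

python3 -m handwheel '[{"x":0,"y":-0.015,"z":0.004,"ax":0,"ay":0,"az":0},{"x":0,"y":-0.03,"z":0.008,"ax":0,"ay":0,"az":0},{"x":0,"y":-0.038,"z":0.0095,"ax":0,"ay":0,"az":0},{"x":0,"y":-0.038,"z":0.0095,"ax":0,"ay":0,"az":0},{"x":0,"y":-0.038,"z":0.0095,"ax":0,"ay":0,"az":0},{"x":0,"y":-0.038,"z":0.0095,"ax":0,"ay":0,"az":0},{"x":0,"y":-0.038,"z":0.0095,"ax":0,"ay":0,"az":0},{"x":0,"y":-0.038,"z":0.0095,"ax":0,"ay":0,"az":0},{"x":0,"y":-0.038,"z":0.0095,"ax":0,"ay":0,"az":0},{"x":0,"y":-0.038,"z":0.0095,"ax":0,"ay":0,"az":0}]'
python3 -m handwheel '[{"x":0,"y":-0.038,"z":0.0095,"ax":0,"ay":0,"az":0},{"x":0,"y":-0.038,"z":0.0095,"ax":0,"ay":0,"az":0},{"x":0,"y":-0.038,"z":0.0095,"ax":0,"ay":0,"az":0},{"x":0,"y":-0.025,"z":0.006,"ax":0,"ay":0,"az":0},{"x":0,"y":-0.01,"z":0.002,"ax":0,"ay":0,"az":0},{"x":0,"y":0,"z":0,"ax":0,"ay":0,"az":0},{"x":0,"y":0,"z":0,"ax":0,"ay":0,"az":0}]'
python3 -c "
from h import *
to(.6143,-.1248,.1274,.0139)"
```

```text
clock: 13.45
tcp_pos: [0.5754, 0.0226, 0.2692]
tool_rot: [0.707, -0.005, 0.707, 0.005]
wrist_force: [1.2, 0.8, -2.5]
gripper_width: 0.057
clock: 14.03
tcp_pos: [0.6139, -0.124, 0.269]
tool_rot: [0.707, -0.004, 0.708, 0.005]
wrist_force: [0.0, 0.5, -1.7]
gripper_width: 0.0573
t 14.03 tcp [ 0.6139 -0.124   0.269 ] yaw 0.0129 shift [ 0.1416 -0.001   0.0006] ax -0.001 F [ 0.04  0.51 -1.72] w 0.0573 tilt [-0.0015  0.0009]
```

```bash

python3 -m handwheel '[{"x":0.02,"y":-0.001,"z":0.0005,"ax":0,"ay":0,"az":0},{"x":0.03,"y":0,"z":0,"ax":0,"ay":0,"az":0},{"x":0.03,"y":0,"z":0,"ax":0,"ay":0,"az":0},{"x":0.025,"y":0,"z":0,"ax":0,"ay":0,"az":0},{"x":0.015,"y":0,"z":0,"ax":0,"ay":0,"az":0},{"x":0.01,"y":0,"z":0,"ax":0,"ay":0,"az":0},{"x":0.006,"y":0,"z":0,"ax":0,"ay":0,"az":0},{"x":0,"y":0,"z":0,"ax":0,"ay":0,"az":0},{"x":0,"y":0,"z":0,"ax":0,"ay":0,"az":0},{"x":0,"y":0,"z":0,"ax":0,"ay":0,"az":0}]'
python3 -c "
from h import *
to(.6143,-.1248,.1274,.0139)
n='side';cv2.imwrite(f'pics/{n}5.png',robot.get_image(n))
b=cv2.imread('pics/side5.png')[130:205,270:350]
cv2.imwrite('pics/c5.png',cv2.resize(b,None,fx=8,fy=8,interpolation=2))"
```

```text
clock: 14.87
tcp_pos: [0.6154, -0.1249, 0.1351]
tool_rot: [0.708, -0.005, 0.706, 0.005]
wrist_force: [-0.3, 0.4, -2.2]
gripper_width: 0.057
t 14.87 tcp [ 0.6154 -0.1249  0.1351] yaw 0.0144 shift [ 0.0077  0.0001 -0.0011] ax 0.0005 F [-0.32  0.44 -2.2 ] w 0.057 tilt [ 0.0019 -0.0006]
```

View pics/c5.png

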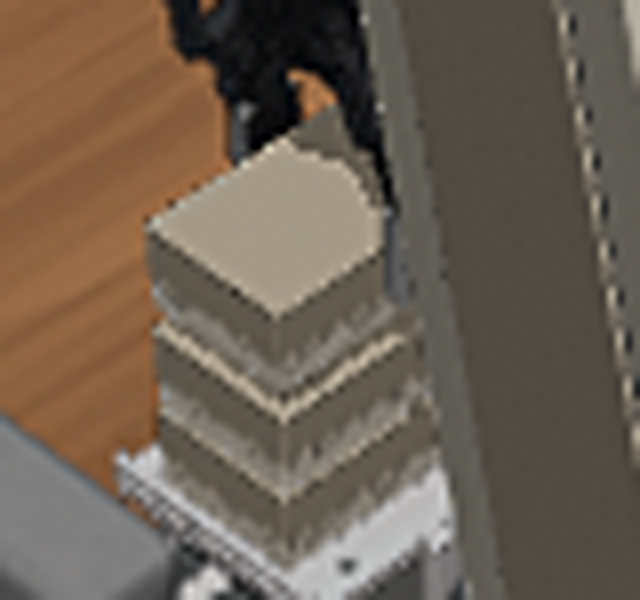

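```bash

python3 -c "
from h import *
print(cast('side',[(304.6,169.6),(288.4,158.2)],.1627)[:,:2].round(4).tolist())
print(cast('side',[(305.6,182.),(289.6,171)],.121)[:,:2].round(4).tolist())
"
python3 -m handwheel '[{"x":0.003,"y":0,"z":-0.0005,"ax":0,"ay":0,"az":0},{"x":0.003,"y":0,"z":-0.0005,"ax":0,"ay":0,"az":0},{"x":0,"y":0,"z":0,"ax":0,"ay":0,"az":0},{"x":0,"y":0,"z":0,"ax":0,"ay":0,"az":0},{"x":0,"y":0,"z":0,"ax":0,"ay":0,"az":0}]'
python3 -c "
from h import *
to(.6143,-.1248,.1274,.0139)"
```

```text
[[0.5829, -0.0699], [0.6392, -0.0696]]
[[0.5832, -0.0721], [0.6386, -0.0706]]
clock: 15.33
tcp_pos: [0.6138, -0.1251, 0.1277]
tool_rot: [0.707, -0.005, 0.707, 0.005]
wrist_force: [0.6, -0.3, -1.9]
gripper_width: 0.0572
t 15.33 tcp [ 0.6138 -0.1251  0.1277] yaw 0.0139 shift [0.0003 0.0003 0.0005] ax -0.0 F [ 0.62 -0.33 -1.93] w 0.0572 tilt [-0.0002  0.0001]
```

```bash

python3 -m handwheel '[{"x":0.0005,"y":-0.0007,"z":0.0004,"ax":0,"ay":0,"az":0},{"x":0,"y":0,"z":0,"ax":0,"ay":0,"az":0},{"x":0,"y":0,"z":0,"ax":0,"ay":0,"az":0},{"x":0,"y":0,"z":0,"ax":0,"ay":0,"az":0}]'
python3 -m handwheel '[{"x":0.001,"y":0,"z":0,"ax":0,"ay":0,"az":0},{"x":0,"y":0,"z":0,"ax":0,"ay":0,"az":0},{"x":0,"y":0,"z":0,"ax":0,"ay":0,"az":0},{"x":0,"y":0,"z":0,"ax":0,"ay":0,"az":0}]'
```

```text
clock: 15.67
tcp_pos: [0.6143, -0.1257, 0.1275]
tool_rot: [0.707, -0.005, 0.707, 0.005]
wrist_force: [-0.8, 1.1, 1.4]
gripper_width: 0.0575
clock: 16.0
tcp_pos: [0.6144, -0.1257, 0.1274]
tool_rot: [0.708, -0.005, 0.707, 0.005]
wrist_force: [-3.9, 1.5, 9.7]
gripper_width: 0.0572
```

Contact (9.7 N up). Release and rise.

```bash

python3 -m handwheel '[{"x":-0.0007,"y":0,"z":0,"ax":0,"ay":0,"az":0},{"x":0,"y":0,"z":0,"ax":0,"ay":0,"az":0},{"x":0,"y":0,"z":0,"ax":0,"ay":0,"az":0},{"x":0,"y":0,"z":0,"ax":0,"ay":0,"az":0},{"x":-0.005,"y":0,"z":0,"ax":0,"ay":0,"az":0},{"x":-0.02,"y":0,"z":0,"ax":0,"ay":0,"az":0},{"x":-0.035,"y":0,"z":0,"ax":0,"ay":0,"az":0},{"x":-0.035,"y":0,"z":0,"ax":0,"ay":0,"az":0},{"x":-0.02,"y":0,"z":0,"ax":0,"ay":0,"az":0},{"x":0,"y":0,"z":0,"ax":0,"ay":0,"az":0}]' 1
python3 -m handwheel '[{"x":0,"y":-0.03,"z":0,"ax":0,"ay":0,"az":0},{"x":0,"y":-0.04,"z":0,"ax":0,"ay":0,"az":0},{"x":0,"y":-0.04,"z":0,"ax":0,"ay":0,"az":0},{"x":0,"y":-0.04,"z":0,"ax":0,"ay":0,"az":0},{"x":0,"y":-0.03,"z":-0.02,"ax":0,"ay":0,"az":0},{"x":0,"y":0,"z":-0.04,"ax":0,"ay":0,"az":0},{"x":0,"y":0,"z":-0.04,"ax":0,"ay":0,"az":0},{"x":0,"y":0,"z":-0.04,"ax":0,"ay":0,"az":0},{"x":0,"y":0,"z":-0.04,"ax":0,"ay":0,"az":0},{"x":0,"y":0,"z":-0.02,"ax":0,"ay":0,"az":0}]'
python3 -c "
from h import *
to(.6163,-.256,.13,.0139)
im=robot.get_image('top');cv2.imwrite('pics/top6.png',im);im2=robot.get_image('side');cv2.imwrite('pics/side6.png',im2)
cv2.imwrite('pics/c6.png',np.hstack([cv2.resize(i,(400,300)) for i in(im,im2)]))"
```

```text
clock: 16.83
tcp_pos: [0.6157, -0.1262, 0.2475]
tool_rot: [0.71, -0.006, 0.704, 0.004]
wrist_force: [0.2, 0.2, 0.5]
gripper_width: 0.0856
clock: 17.67
tcp_pos: [0.4131, -0.3079, 0.2419]
tool_rot: [0.707, -0.004, 0.708, 0.005]
wrist_force: [1.3, -0.2, 0.8]
gripper_width: 0.0851
t 17.67 tcp [ 0.4131 -0.3079  0.2419] yaw 0.0128 shift [0.1116 0.0493 0.204 ] ax -0.0011 F [ 1.27 -0.23  0.82] w 0.0851 tilt [-0.0012  0.0004]
```

View pics/c6.png

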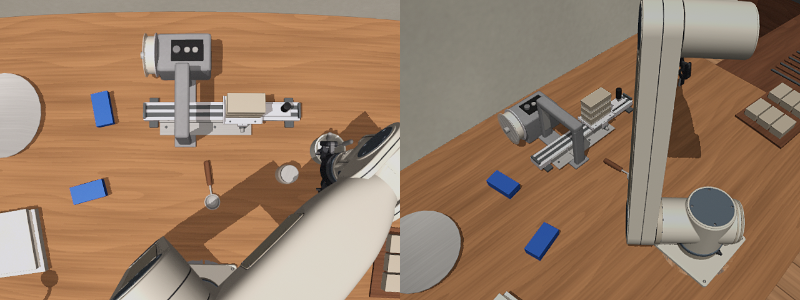

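```bash

python3 -c "
from h import *
for n,s in(('top',(389,166)),('side',(312,153))):
    im=cv2.imread(f'pics/{n}6.png');
    for t in(14,22,30):print(n,face(im,n,s,.155,t))
    a=proj(n,[[.6166,-.256,.053+.064],[.6166,-.256,.053+.018]]);print(a.round(1).tolist())
    x,y=a[0].astype(int);c=im[y-35:y+35,x-50:x+30]
    cv2.imwrite(f'pics/k_{n}.png',cv2.convertScaleAbs(cv2.resize(c,None,fx=8,fy=8,interpolation=2),alpha=2))
    print(x-50,y-35)"
```

```text
top (array([ 614.4, -126.3]), 109.6, 56.2, np.float64(0.0138))
top (array([ 614.5, -126.5]), 110.1, 56.2, np.float64(0.015))
top (array([ 614.5, -126.9]), 110.5, 56.8, np.float64(0.0092))
[[459.5, 168.4], [454.2, 173.2]]
409 133
side (array([ 613.3, -126.6]), 110.7, 57.2, np.float64(0.0132))
side (array([ 613.3, -126.7]), 111.3, 58.1, np.float64(0.013))
side (array([ 613.4, -126.6]), 112.0, 58.4, np.float64(0.0102))
[[349.2, 142.0], [348.6, 155.5]]
299 107
```

View pics/k_top.png

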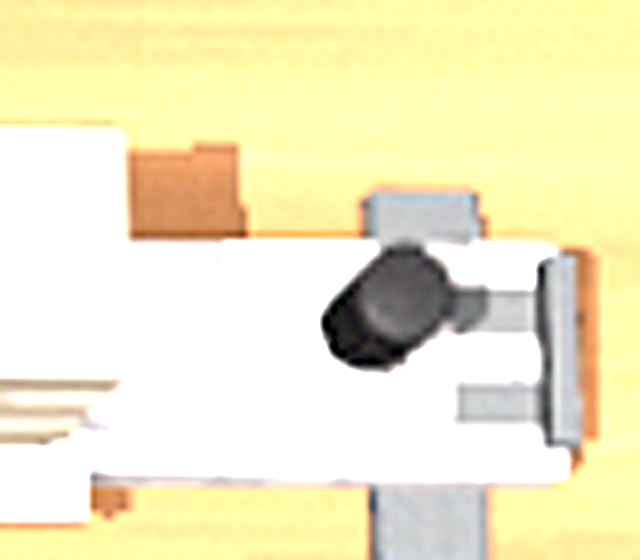

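View pics/k_side.png

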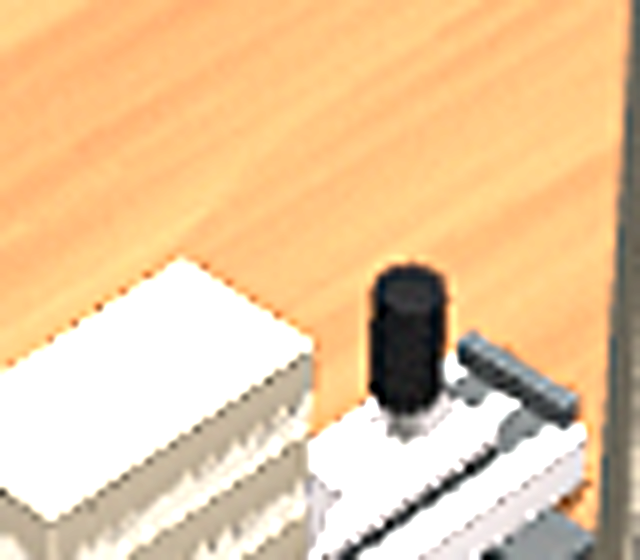

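```bash

python3 -c "
from h import *
print(cast('top',[(459.6,169.3)],.117),cast('side',[(350.3,143)],.117))
print('line',cast('side',[(271.1,245),(277.2,249.4)],.003), 'top strip/plunger',cast('top',[(386.7,208)],.024))
to(.6155,-.257,.16,.0139)"
```

```text
[[ 0.61484955 -0.25615376  0.117     ]] [[ 0.61188433 -0.25529682  0.117     ]]
line [[0.57228109 0.05640694 0.003     ]
 [0.55146987 0.05490686 0.003     ]] top strip/plunger [[ 0.5521304 -0.1269905  0.024    ]]
t 17.77 tcp [ 0.414  -0.3083  0.2426] yaw 0.0115 shift [0.0825 0.0491 0.2021] ax -0.0024 F [ 0.16 -1.2   0.73] w 0.0855 tilt [-0.0002 -0.0005]
```

```bash

python3 -m handwheel '[{"x":0,"y":0.01,"z":0.03,"ax":-0.002,"ay":0,"az":0},{"x":0,"y":0.01,"z":0.04,"ax":0,"ay":0,"az":0},{"x":0,"y":0.01,"z":0.04,"ax":0,"ay":0,"az":0},{"x":0,"y":0.01,"z":0.04,"ax":0,"ay":0,"az":0},{"x":0,"y":0.01,"z":0.035,"ax":0,"ay":0,"az":0},{"x":0,"y":0,"z":0.015,"ax":0,"ay":0,"az":0},{"x":0.02,"y":0,"z":0,"ax":0,"ay":0,"az":0},{"x":0.03,"y":0,"z":0,"ax":0,"ay":0,"az":0},{"x":0.02,"y":0,"z":0,"ax":0,"ay":0,"az":0},{"x":0,"y":0,"z":0,"ax":0,"ay":0,"az":0}]'
python3 -c "
from h import *
to(.6145,-.256,.074,.0139)"
```

```text
clock: 18.6
tcp_pos: [0.6152, -0.2539, 0.1665]
tool_rot: [0.705, -0.004, 0.709, 0.007]
wrist_force: [-0.3, 0.5, -0.2]
gripper_width: 0.0857
t 18.6 tcp [ 0.6152 -0.2539  0.1665] yaw 0.0168 shift [ 0.0925 -0.0024 -0.0001] ax 0.0029 F [-0.26  0.54 -0.17] w 0.0857 tilt [-0.0067  0.004 ]
```

```bash

python3 -m handwheel '[{"x":0,"y":-0.0015,"z":0,"ax":0,"ay":0,"az":0},{"x":0,"y":0,"z":0,"ax":0,"ay":0,"az":0},{"x":0,"y":0,"z":0,"ax":0,"ay":0,"az":0}]'
python3 -c "
from h import *
to(.6145,-.256,.074,.0139)
im2=robot.get_image('side');cv2.imwrite('pics/side7.png',im2)
cv2.imwrite('pics/c7.png',cv2.resize(im2[90:190,280:420],None,fx=5,fy=5,interpolation=2))"
```

```text
clock: 18.85
tcp_pos: [0.6168, -0.2573, 0.1737]
tool_rot: [0.708, -0.006, 0.706, 0.005]
wrist_force: [0.2, -0.1, -0.1]
gripper_width: 0.0857
t 18.85 tcp [ 0.6168 -0.2573  0.1737] yaw 0.0159 shift [ 0.0997  0.0015 -0.0025] ax 0.002 F [ 0.19 -0.13 -0.15] w 0.0857 tilt [ 0.0023 -0.0013]
```

View pics/c7.png

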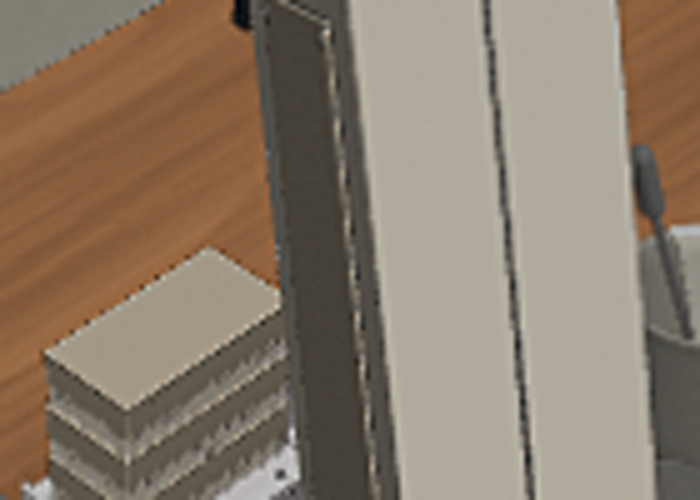

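The column is square; the knob is hidden by the arm, but the jaws have 30 mm margin each side. I descend and close gently.

```bash

python3 -m handwheel '[{"x":0.02,"y":0.001,"z":-0.001,"ax":0.002,"ay":0,"az":0},{"x":0.025,"y":0.0005,"z":-0.0015,"ax":0,"ay":0,"az":0},{"x":0.025,"y":0,"z":0,"ax":0,"ay":0,"az":0},{"x":0.018,"y":0,"z":0,"ax":0,"ay":0,"az":0},{"x":0.01,"y":0,"z":0,"ax":0,"ay":0,"az":0},{"x":0,"y":0,"z":0,"ax":0,"ay":0,"az":0},{"x":0,"y":0,"z":0,"ax":0,"ay":0,"az":0}]'
python3 -m handwheel '[{"x":0,"y":0,"z":0,"ax":0,"ay":0,"az":0},{"x":0,"y":0,"z":0,"ax":0,"ay":0,"az":0},{"x":0,"y":0,"z":0,"ax":0,"ay":0,"az":0},{"x":0,"y":0,"z":0,"ax":0,"ay":0,"az":0},{"x":0,"y":0,"z":0,"ax":0,"ay":0,"az":0},{"x":0,"y":0,"z":0,"ax":0,"ay":0,"az":0},{"x":0,"y":0,"z":0,"ax":0,"ay":0,"az":0},{"x":0,"y":0,"z":0,"ax":0,"ay":0,"az":0}]' 0 30
python3 -c "
from h import *
to(.6145,-.256,.074,.0139)"
```

```text
clock: 19.48
tcp_pos: [0.6139, -0.2557, 0.0749]
tool_rot: [0.707, -0.005, 0.707, 0.005]
wrist_force: [-0.9, -0.4, 0.6]
gripper_width: 0.085
clock: 20.15
tcp_pos: [0.6154, -0.2556, 0.0751]
tool_rot: [0.709, -0.005, 0.706, 0.005]
wrist_force: [7.4, 0.2, 0.7]
gripper_width: 0.0239
t 20.15 tcp [ 0.6154 -0.2556  0.0751] yaw 0.0146 shift [ 0.0011 -0.0004 -0.0009] ax 0.0007 F [7.45 0.17 0.72] w 0.0239 tilt [ 0.0043 -0.0008]
```

Knob gripped (23.9 mm). Relieve the x strain and run the slide.

```bash

python3 -m handwheel '[{"x":0,"y":0,"z":0.001,"ax":0,"ay":0,"az":0},{"x":0,"y":0.001,"z":0.0005,"ax":0,"ay":0,"az":0},{"x":0,"y":0.003,"z":0,"ax":0,"ay":0,"az":0},{"x":0,"y":0.005,"z":0,"ax":0,"ay":0,"az":0},{"x":0,"y":0.007,"z":0,"ax":0,"ay":0,"az":0},{"x":0,"y":0.008,"z":0,"ax":0,"ay":0,"az":0},{"x":0,"y":0.008,"z":0,"ax":0,"ay":0,"az":0},{"x":0,"y":0.008,"z":0,"ax":0,"ay":0,"az":0},{"x":0,"y":0.008,"z":0,"ax":0,"ay":0,"az":0},{"x":0,"y":0.008,"z":0,"ax":0,"ay":0,"az":0}]'
python3 -c "
from h import *
to(.6145,-.256,.074,.0139)"
```

```text
clock: 20.98
tcp_pos: [0.6148, -0.2004, 0.075]
tool_rot: [0.708, -0.006, 0.706, 0.004]
wrist_force: [1.8, -5.8, 4.9]
gripper_width: 0.0242
t 20.98 tcp [ 0.6148 -0.2004  0.075 ] yaw 0.0131 shift [ 0.0011 -0.0555 -0.001 ] ax -0.0008 F [ 1.76 -5.81  4.93] w 0.0242 tilt [ 0.0017 -0.0028]
```

```bash

python3 -m handwheel '[{"x":0,"y":0.008,"z":0,"ax":0,"ay":0,"az":0},{"x":0,"y":0.008,"z":0,"ax":0,"ay":0,"az":0},{"x":0,"y":0.008,"z":0,"ax":0,"ay":0,"az":0},{"x":0,"y":0.008,"z":0,"ax":0,"ay":0,"az":0},{"x":0,"y":0.008,"z":0,"ax":0,"ay":0,"az":0},{"x":0,"y":0.008,"z":0,"ax":0,"ay":0,"az":0},{"x":0,"y":0.008,"z":0,"ax":0,"ay":0,"az":0},{"x":0,"y":0.008,"z":0,"ax":0,"ay":0,"az":0},{"x":0,"y":0.008,"z":0,"ax":0,"ay":0,"az":0},{"x":0,"y":0.008,"z":0,"ax":0,"ay":0,"az":0}]'
python3 -m handwheel '[{"x":0,"y":0.007,"z":0,"ax":0,"ay":0,"az":0},{"x":0,"y":0.006,"z":0,"ax":0,"ay":0,"az":0},{"x":0,"y":0.005,"z":0,"ax":0,"ay":0,"az":0},{"x":0,"y":0.003,"z":0,"ax":0,"ay":0,"az":0},{"x":0,"y":0.001,"z":0,"ax":0,"ay":0,"az":0},{"x":0,"y":0,"z":0,"ax":0,"ay":0,"az":0},{"x":0,"y":0,"z":0,"ax":0,"ay":0,"az":0},{"x":0,"y":0,"z":0,"ax":0,"ay":0,"az":0}]'
python3 -c "
from h import *
to(.6125,-.0741,.074,.0139)
im=robot.get_image('top');cv2.imwrite('pics/top8.png',im);im2=robot.get_image('side');cv2.imwrite('pics/side8.png',im2)
cv2.imwrite('pics/c8.png',np.hstack([cv2.resize(im[110:260,200:400],None,fx=2,fy=2),cv2.resize(im2[110:260,180:380],None,fx=2,fy=2)]))"
```

```text
clock: 21.82
tcp_pos: [0.6137, -0.1204, 0.075]
tool_rot: [0.708, -0.006, 0.706, 0.004]
wrist_force: [1.0, -5.8, 5.9]
gripper_width: 0.0241
clock: 22.48
tcp_pos: [0.6134, -0.0973, 0.0749]
tool_rot: [0.708, -0.005, 0.706, 0.005]
wrist_force: [2.2, 1.1, 7.1]
gripper_width: 0.024
t 22.48 tcp [ 0.6134 -0.0973  0.0749] yaw 0.0142 shift [ 0.0009  0.0232 -0.0006] ax 0.0003 F [2.2  1.12 7.12] w 0.024 tilt [ 0.0019 -0.0003]
```

View pics/c8.png

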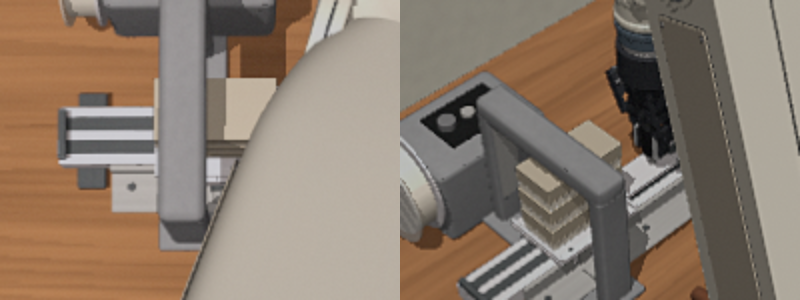

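The column is passing under the arch intact. Now approach the notch (expected near TCP y ≈ −0.074) in small steps, watching Fy.

```bash

python3 -m handwheel '[{"x":0,"y":0.002,"z":0,"ax":0,"ay":0,"az":0},{"x":0,"y":0.003,"z":0,"ax":0,"ay":0,"az":0},{"x":0,"y":0.003,"z":0,"ax":0,"ay":0,"az":0},{"x":0,"y":0.002,"z":0,"ax":0,"ay":0,"az":0},{"x":0,"y":0.002,"z":0,"ax":0,"ay":0,"az":0}]'
python3 -m handwheel '[{"x":0,"y":0.001,"z":0,"ax":0,"ay":0,"az":0},{"x":0,"y":0.001,"z":0,"ax":0,"ay":0,"az":0}]'
python3 -m handwheel '[{"x":0,"y":0.001,"z":0,"ax":0,"ay":0,"az":0},{"x":0,"y":0.001,"z":0,"ax":0,"ay":0,"az":0}]'
python3 -m handwheel '[{"x":0,"y":0.001,"z":0,"ax":0,"ay":0,"az":0},{"x":0,"y":0.001,"z":0,"ax":0,"ay":0,"az":0}]'
python3 -m handwheel '[{"x":0,"y":0.001,"z":0,"ax":0,"ay":0,"az":0},{"x":0,"y":0.001,"z":0,"ax":0,"ay":0,"az":0}]'
```

```text
clock: 23.0
tcp_pos: [0.6133, -0.0859, 0.0749]
tool_rot: [0.708, -0.005, 0.706, 0.004]
wrist_force: [1.5, -3.5, 6.8]
gripper_width: 0.0244
clock: 23.17
tcp_pos: [0.6133, -0.0838, 0.075]
tool_rot: [0.708, -0.005, 0.706, 0.004]
wrist_force: [0.4, -2.5, 6.6]
gripper_width: 0.024
clock: 23.33
tcp_pos: [0.6132, -0.0819, 0.075]
tool_rot: [0.708, -0.005, 0.706, 0.004]
wrist_force: [1.2, -3.2, 5.5]
gripper_width: 0.0241
clock: 23.5
tcp_pos: [0.6132, -0.0799, 0.075]
tool_rot: [0.708, -0.005, 0.706, 0.004]
wrist_force: [1.8, -3.0, 5.8]
gripper_width: 0.0243
clock: 23.67
tcp_pos: [0.6132, -0.0779, 0.075]
tool_rot: [0.708, -0.005, 0.706, 0.004]
wrist_force: [1.6, -1.8, 5.9]
gripper_width: 0.0242
```

```bash

python3 -m handwheel '[{"x":0,"y":0.001,"z":0,"ax":0,"ay":0,"az":0},{"x":0,"y":0,"z":0,"ax":0,"ay":0,"az":0}]'
python3 -m handwheel '[{"x":0,"y":0.001,"z":0,"ax":0,"ay":0,"az":0},{"x":0,"y":0,"z":0,"ax":0,"ay":0,"az":0}]'
python3 -m handwheel '[{"x":0,"y":0.001,"z":0,"ax":0,"ay":0,"az":0},{"x":0,"y":0,"z":0,"ax":0,"ay":0,"az":0}]'
python3 -m handwheel '[{"x":0,"y":0.001,"z":0,"ax":0,"ay":0,"az":0},{"x":0,"y":0,"z":0,"ax":0,"ay":0,"az":0}]'
```

```text
clock: 23.83
tcp_pos: [0.6131, -0.0766, 0.0749]
tool_rot: [0.708, -0.005, 0.706, 0.005]
wrist_force: [1.7, 0.1, 6.0]
gripper_width: 0.0244
clock: 24.0
tcp_pos: [0.6131, -0.0756, 0.0749]
tool_rot: [0.708, -0.005, 0.706, 0.005]
wrist_force: [2.3, -1.1, 5.9]
gripper_width: 0.0245
clock: 24.17
tcp_pos: [0.6131, -0.0745, 0.0749]
tool_rot: [0.708, -0.005, 0.706, 0.005]
wrist_force: [1.4, -0.2, 5.9]
gripper_width: 0.0242
clock: 24.33
tcp_pos: [0.6131, -0.0734, 0.075]
tool_rot: [0.708, -0.005, 0.706, 0.005]
wrist_force: [1.6, 0.8, 5.7]
gripper_width: 0.024
```

```bash

python3 -m handwheel '[{"x":0,"y":0.001,"z":0,"ax":0,"ay":0,"az":0},{"x":0,"y":0,"z":0,"ax":0,"ay":0,"az":0}]'
python3 -m handwheel '[{"x":0,"y":0.001,"z":0,"ax":0,"ay":0,"az":0},{"x":0,"y":0,"z":0,"ax":0,"ay":0,"az":0}]'
python3 -m handwheel '[{"x":0,"y":0.001,"z":0,"ax":0,"ay":0,"az":0},{"x":0,"y":0,"z":0,"ax":0,"ay":0,"az":0}]'
python3 -m handwheel '[{"x":0,"y":0.001,"z":0,"ax":0,"ay":0,"az":0},{"x":0,"y":0,"z":0,"ax":0,"ay":0,"az":0}]'
```

```text
clock: 24.5
tcp_pos: [0.6131, -0.072, 0.075]
tool_rot: [0.708, -0.005, 0.706, 0.005]
wrist_force: [1.5, 3.1, 5.9]
gripper_width: 0.0242
clock: 24.67
tcp_pos: [0.613, -0.0707, 0.0749]
tool_rot: [0.708, -0.005, 0.706, 0.005]
wrist_force: [2.0, 4.1, 6.4]
gripper_width: 0.0243
clock: 24.83
tcp_pos: [0.613, -0.0691, 0.0749]
tool_rot: [0.708, -0.005, 0.706, 0.006]
wrist_force: [1.9, 5.9, 7.3]
gripper_width: 0.0242
clock: 25.0
tcp_pos: [0.613, -0.0686, 0.0749]
tool_rot: [0.708, -0.005, 0.706, 0.006]
wrist_force: [1.4, 4.0, 7.2]
gripper_width: 0.0243
```

The ball is drawing the slide forward (+5.9 N, falling). I follow it.

```bash

python3 -m handwheel '[{"x":0,"y":0.001,"z":0,"ax":0,"ay":0,"az":0},{"x":0,"y":0,"z":0,"ax":0,"ay":0,"az":0},{"x":0,"y":0,"z":0,"ax":0,"ay":0,"az":0}]'
python3 -m handwheel '[{"x":0,"y":0.001,"z":0,"ax":0,"ay":0,"az":0},{"x":0,"y":0,"z":0,"ax":0,"ay":0,"az":0},{"x":0,"y":0,"z":0,"ax":0,"ay":0,"az":0}]'
python3 -m handwheel '[{"x":0,"y":0.0005,"z":0,"ax":0,"ay":0,"az":0},{"x":0,"y":0,"z":0,"ax":0,"ay":0,"az":0},{"x":0,"y":0,"z":0,"ax":0,"ay":0,"az":0}]'
```

```text
clock: 25.25
tcp_pos: [0.613, -0.068, 0.0749]
tool_rot: [0.708, -0.005, 0.706, 0.005]
wrist_force: [1.3, 2.6, 7.2]
gripper_width: 0.0243
clock: 25.5
tcp_pos: [0.613, -0.0674, 0.075]
tool_rot: [0.708, -0.005, 0.706, 0.005]
wrist_force: [2.0, 0.3, 6.5]
gripper_width: 0.024
clock: 25.75
tcp_pos: [0.613, -0.0672, 0.075]
tool_rot: [0.708, -0.005, 0.706, 0.005]
wrist_force: [2.2, -1.0, 6.1]
gripper_width: 0.0242
```

Force crosses zero at TCP y ≈ −0.0674 (travel about 0.188). I release briefly so the ball can centre freely, then regrip.

```bash

python3 -m handwheel '[{"x":0,"y":0,"z":0,"ax":0,"ay":0,"az":0},{"x":0,"y":0,"z":0,"ax":0,"ay":0,"az":0},{"x":0,"y":0,"z":0,"ax":0,"ay":0,"az":0},{"x":0,"y":0,"z":0,"ax":0,"ay":0,"az":0},{"x":0,"y":0,"z":0,"ax":0,"ay":0,"az":0}]' 0.5 30
python3 -c "
from h import *
to(.613,-.0674,.075,.0139)
im=robot.get_image('top');cv2.imwrite('pics/top9.png',im);im2=robot.get_image('side');cv2.imwrite('pics/side9.png',im2)
cv2.imwrite('pics/c9.png',np.hstack([cv2.resize(im[130:255,230:355],None,fx=3.2,fy=3.2,interpolation=2),cv2.resize(im2[140:265,210:335],None,fx=3.2,fy=3.2,interpolation=2)]))"
```

```text
clock: 26.17
tcp_pos: [0.6121, -0.0668, 0.0737]
tool_rot: [0.707, -0.005, 0.707, 0.005]
wrist_force: [-0.7, -0.4, 1.2]
gripper_width: 0.0431
t 26.17 tcp [ 0.6121 -0.0668  0.0737] yaw 0.0141 shift [-0.0013 -0.0006  0.0008] ax 0.0002 F [-0.67 -0.36  1.23] w 0.0431 tilt [-0.0006  0.0002]
```

View pics/c9.png

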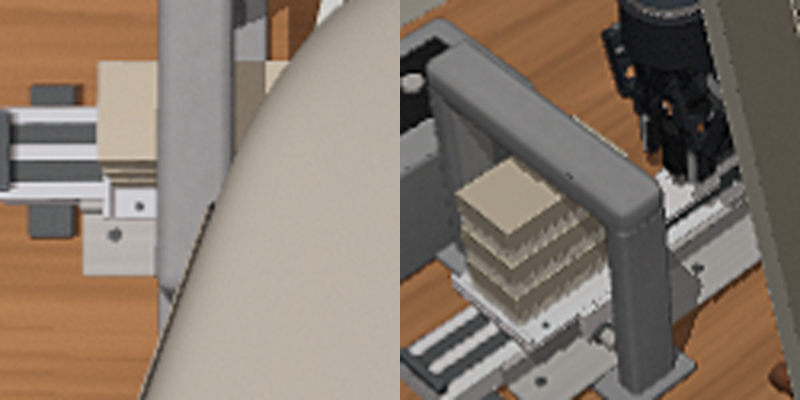

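```bash

python3 -c "
from h import *
a=cv2.imread('pics/side0.png')[225:265,245:295];b=cv2.imread('pics/side9.png')[225:265,245:295]
cv2.imwrite('pics/c10.png',cv2.resize(np.hstack([a,b]),None,fx=8,fy=8,interpolation=2))
a=proj('side',[[.552,.056,.024],[.552,.060,.024],[.552,.063,.024]]);print(a)"
```

```text
[[276.19695086 243.89999768]
 [274.93589176 244.79047197]
 [273.9881436  245.45972756]]
```

View pics/c10.png

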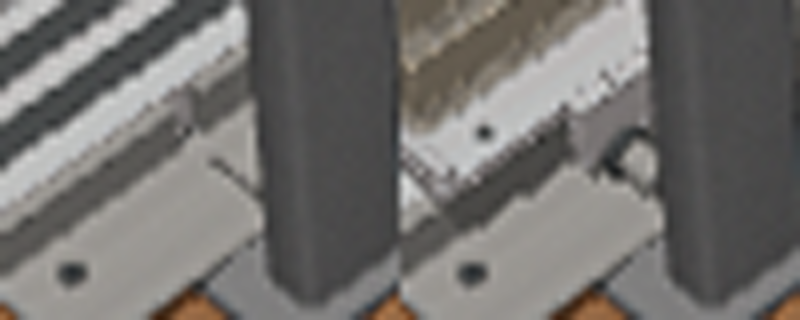

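```bash

python3 -c "
from h import *
p0=cast('top',[(368.4,194.2)],.053);p1=cast('top',[(273.75,194.4)],.053);print(p0,p1,'travel',p1[0,1]-p0[0,1])
t=cast('top',[(388,208)],.024);print(t)
for n,s in(('side',(293.-20,195)),): pass
im=cv2.imread('pics/side9.png')
print(cast('side',[(255.6,241.5)],.053))
# notch column in strip upright, ray at several z
for z in(0,.003,.006): print(z,cast('side',[(271.1,245),(277.2,249.4)],z)[:,:2].round(4).tolist())
for z in(.010,.02,.03):print(z,cast('side',[(268.2,239)],z).round(4))
"
python3 -m handwheel '[{"x":0,"y":0,"z":0.001,"ax":0,"ay":0,"az":0},{"x":0,"y":0,"z":0,"ax":0,"ay":0,"az":0},{"x":0,"y":0,"z":0,"ax":0,"ay":0,"az":0},{"x":0,"y":0,"z":0,"ax":0,"ay":0,"az":0},{"x":0,"y":0,"z":0,"ax":0,"ay":0,"az":0},{"x":0,"y":0,"z":0,"ax":0,"ay":0,"az":0}]' 0 30
```

```text
[[ 0.57515885 -0.08750844  0.053     ]] [[0.57264808 0.10076526 0.053     ]] travel 0.1882736979769406
[[ 0.55216619 -0.12964174  0.024     ]]
[[0.57137737 0.10074849 0.053     ]]
0 [[0.5743, 0.0549], [0.5535, 0.0534]]
0.003 [[0.5723, 0.0564], [0.5515, 0.0549]]
0.006 [[0.5702, 0.0579], [0.5495, 0.0564]]
0.01 [[0.5869 0.0525 0.01  ]]
0.02 [[0.5799 0.0576 0.02  ]]
0.03 [[0.5729 0.0627 0.03  ]]
clock: 26.77
tcp_pos: [0.6132, -0.0669, 0.074]
tool_rot: [0.707, -0.005, 0.707, 0.005]
wrist_force: [-3.1, -0.8, 3.3]
gripper_width: 0.0242
```

Travel is 0.188 by both arm and camera, but the strip line read as y ≈ 0.055 against the plunger's ≈ 0.060. I'll resolve this by probing for stiffness on both sides and by overlaying the plunger axis.

```bash

python3 -m handwheel '[{"x":0,"y":0.0015,"z":0,"ax":0,"ay":0,"az":0},{"x":0,"y":0,"z":0,"ax":0,"ay":0,"az":0},{"x":0,"y":0,"z":0,"ax":0,"ay":0,"az":0}]'
python3 -m handwheel '[{"x":0,"y":-0.0015,"z":0,"ax":0,"ay":0,"az":0},{"x":0,"y":0,"z":0,"ax":0,"ay":0,"az":0},{"x":0,"y":0,"z":0,"ax":0,"ay":0,"az":0}]'
python3 -m handwheel '[{"x":0,"y":-0.0015,"z":0,"ax":0,"ay":0,"az":0},{"x":0,"y":0,"z":0,"ax":0,"ay":0,"az":0},{"x":0,"y":0,"z":0,"ax":0,"ay":0,"az":0}]'
python3 -m handwheel '[{"x":0,"y":0.0015,"z":0,"ax":0,"ay":0,"az":0},{"x":0,"y":0,"z":0,"ax":0,"ay":0,"az":0},{"x":0,"y":0,"z":0,"ax":0,"ay":0,"az":0}]'
python3 -c "
from h import *
o=[]
for f in('side0','side9'):
    b=cv2.resize(cv2.imread(f'pics/{f}.png')[225:265,245:295],None,fx=8,fy=8,interpolation=2)
    for y,c in((.055,(0,0,255)),(.060,(0,255,0))):
        for z in(.003,.024):
            p=(proj('side',[[.545,y+.0003,z],[.575,y-.0002,z]])-[245,225]+.5)*8
            cv2.line(b,*[tuple(int(v) for v in q) for q in p],c,1)
    o.append(b)
cv2.imwrite('pics/c11.png',np.hstack(o))"
```

```text
clock: 27.02
tcp_pos: [0.6132, -0.0661, 0.0741]
tool_rot: [0.707, -0.005, 0.707, 0.004]
wrist_force: [-3.4, -4.0, 2.7]
gripper_width: 0.0244
clock: 27.27
tcp_pos: [0.6132, -0.067, 0.074]
tool_rot: [0.707, -0.005, 0.707, 0.005]
wrist_force: [-4.3, -2.1, 4.0]
gripper_width: 0.0243
clock: 27.52
tcp_pos: [0.6132, -0.0679, 0.074]
tool_rot: [0.707, -0.005, 0.707, 0.005]
wrist_force: [-3.8, 2.4, 5.4]
gripper_width: 0.0239
clock: 27.77
tcp_pos: [0.6132, -0.0669, 0.074]
tool_rot: [0.707, -0.005, 0.707, 0.005]
wrist_force: [-4.9, -0.2, 6.2]
gripper_width: 0.0244
```

View pics/c11.png

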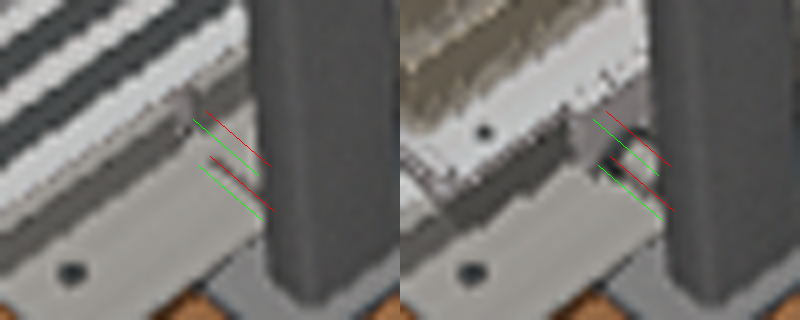

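The probes show restoring force on both sides: −4.0 N at +0.8 mm and +2.4 N at −1 mm. With the 5.9 N draw-in, that means the ball is seated. Last, a check of the column.

```bash

python3 -m handwheel '[{"x":0,"y":0,"z":0,"ax":0,"ay":0,"az":0},{"x":0,"y":0,"z":0,"ax":0,"ay":0,"az":0},{"x":0,"y":0,"z":0,"ax":0,"ay":0,"az":0},{"x":0,"y":0,"z":0,"ax":0,"ay":0,"az":0}]'
python3 -c "
from h import *
to(.613,-.067,.075,.0139)
im=robot.get_image('top');im2=robot.get_image('side');cv2.imwrite('pics/side12.png',im2);cv2.imwrite('pics/top12.png',im)
cv2.imwrite('pics/c12.png',cv2.resize(im2[180:250,220:290],None,fx=8,fy=8,interpolation=2))
cv2.imwrite('pics/c13.png',np.hstack([cv2.resize(i,(400,300)) for i in(im,im2)]))"
```

```text
clock: 28.1
tcp_pos: [0.6132, -0.0669, 0.074]
tool_rot: [0.707, -0.005, 0.707, 0.005]
wrist_force: [-5.0, -0.9, 5.5]
gripper_width: 0.0241
t 28.1 tcp [ 0.6132 -0.0669  0.074 ] yaw 0.014 shift [-0.001  -0.0001 -0.0002] ax 0.0001 F [-4.99 -0.94  5.54] w 0.0241 tilt [-0.0002  0.0001]
```

View pics/c12.png

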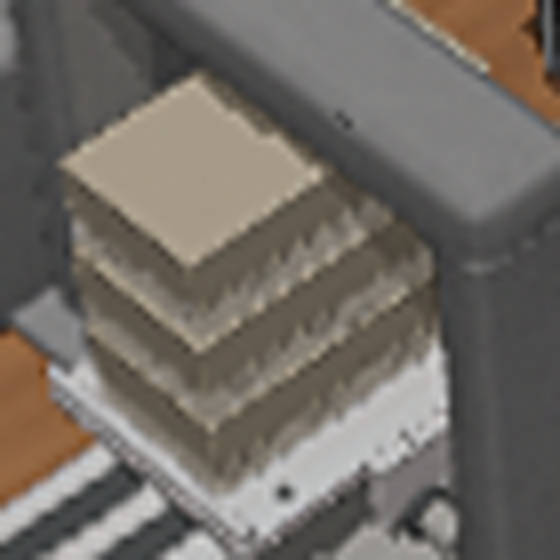

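View pics/c13.png

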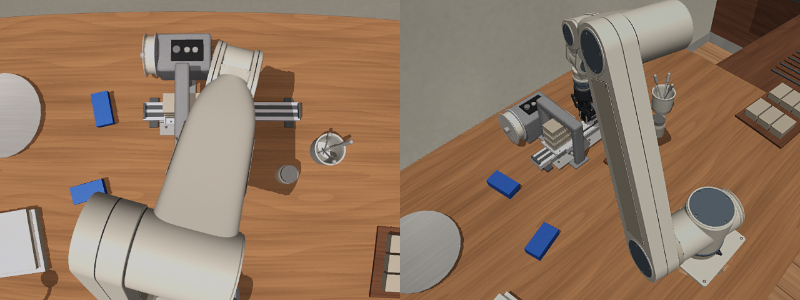

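```bash

python3 -c "
from h import *
for z,p in((.155,[(190,268),(62,163)]),(.121,[(203,352),(78,255)]),(.087,[(213,430),(88,335)])):
    print(cast('side',np.array(p)/8-.5+[220,180],z)[:,:2].round(4).tolist())"
```

```text
[[0.5809, 0.117], [0.6379, 0.1174]]
[[0.5804, 0.1171], [0.6347, 0.1192]]
[[0.5813, 0.117], [0.6355, 0.1199]]
```

The near corners of all three boxes agree within 1 mm in both x and y. Far-left corners agree within about 3 mm, which is pixel-reading noise. Handing in.

```bash
python3 -c "
from h import *
print(robot.finish_job())"
```

```text
the job is handed in; nothing more can be done
None
```

I stacked both loose beige boxes on the one on the slide, ran the slide into the arch by its knob until the ball drew in, and handed the job in at about 28 s with the knob gripped. `finish_job` reports no verdict, so success rests on my own checks.

- **Column at the loading place:** after each box was set down, its top face lay within about 1 mm and 0.01 rad of the base box in both views.
- **Column after the run:** in the last side view, the three near corners agree within 1 mm. The far corners agree within about 3 mm, which I put down to reading them by eye.
- **Ball in the notch:** the slide was drawn forward with up to 5.9 N, and the force fell to zero at 0.188 m of travel (0.188 m by both arm and camera). I opened the jaws briefly so the ball could centre itself, then regripped at the 30 N setting. Small pushes either way met a restoring force: −4.0 N forward and +2.4 N backward.
- **Knob:** the jaws read 24 mm on it and the arm was still at hand-in.
- **Bystanders:** the crock and jar look unmoved in the last top view. The spoon was hidden by the arm there, so I did not check it.
- **What disagreed:** the strip's notch line first read 3–5 mm short of where the plunger ended up. The line is partly hidden, the height of the strip's foot is unknown, and one pixel is about 2 mm. I trusted the force readings instead.

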